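# Weigh out wax sticks into the melting pitcher

## Robot

A 6-joint arm with a two-finger parallel gripper is mounted at the origin on the work surface. World frame = base frame: x ahead of the robot, y to its left, z up, the work surface at z = 0. Lengths are in m, angles in rad, forces in N, time in s.
With the tool pointing down it reaches from about 0.425 to 0.925 m from the base axis. Payload 12.5 kg.
Tool frame: the origin (TCP) lies on the centre line of the jaws, within the pads' length; the fingertips stand manip.tip_reach ahead of it and the grasp point (between the pads) is the TCP (manip.tip_reach is the distance from the TCP to the fingertips, in m); x points along the fingers, z is the direction in which the jaws open and shut, and the axes are right-handed (so a half turn about x gives the same grasp; the last joint's range is limited). The gripper opens to 85 mm and grips with 20 to 120 N. Pads are 22 mm wide; open, the fingers measure 114 mm over their backs; the gripper's body (76 mm by 85 mm) begins 54 mm behind the grasp point. The pads swing forward as they close: fully open they stand 13 mm farther back than shut.
Start: joints at [-1.452, 0.491, 1.559, -0, 1.092, -0.106], TCP at [0.139, -0.609, 0.25] pointing down, gripper open.
Joint ranges: [-3.1, 3.1], [-0.84, 2.19], [0.05, 2.79], [-1.13, 4.28], [0.06, 2.93], [-2.69, 2.69]. Speed limits (rad/s): [2.22, 2.22, 2.79, 3.14, 3.14, 3.14].

## Interface

Orientations are given as a unit quaternion [w, x, y, z].
In Python, from cell import manip gives the robot as it stands. The module is installed in compiled form; this text tells all that it offers.
- The arm moves only by the tool move_arm, never from a script. Its argument "rows" is a list of rows, each a list of 7 numbers: the closure, from 0 (fully open) to 1 (shut), then the shift along the tool's x, y, z in m, then the turn, a rotation vector about the tool's x, y, z in degrees. A call has 1 to 5 rows; each row shifts and turns the commanded pose from where the row before left it, along the tool's axes as they then stand; what a row does not reach is not made up. A row lasts 1/12 s, in which the tool goes at most 41.7 mm and 7.16 degrees, less where a joint would pass 70% of its speed; a pose out of reach is approached as far as the arm can. A call is refused whole if a number of a shift passes 0.0417 or a number of a turn 7.16, either way. A call with a gripper value outside its range is refused whole. The fingers move at their own pace and stop on an object; "force" is the grip in N (left out, the last holds). Time passes only in rows, so rows that do not move let the fingers close. It gives the time, the measured TCP pose, the force and the opening at its end, in the units of the state.
- manip.get_obs(): the state, without advancing time (a new reading comes with each control period).
- manip.grab_frame(name): name is "side" or "top" or "wrist"; returns a dict with "img" (384x512x3 uint8, red, green, blue), "fx", "fy", "cx", "cy" (pixels), "world_from_camera" (4x4, takes a point from camera to world coordinates); the wrist camera has in their place "T_tool_cam" (4x4, takes a point from camera to tool coordinates, whose origin is the TCP and whose axes are the tool frame's). Camera axes: x right, y up, looking along -z (the intrinsics and any distortion apply to the point x, -y, -z); pixel columns grow to the right and rows downward; lengths in m; the calibration is good to about 2 mm. A picture is of the moment at which its call begins: read the wrist's pose just before it. There is no depth.
- manip.hand_in(): hands the job in, once; it reports no verdict.
The state is a dict: "time_s": time; "joint_positions": joint angles; "joint_vel": joint speeds; "joint_torque": joint torques, N m; "tool_pos": TCP position; "tool_rot": TCP orientation; "force": force on the tool from outside, world axes, zero at the start; "ft_torque": the same for the moment, N m; "width": finger opening in m.
Only numpy, scipy, OpenCV 4.12 (cv2) and the standard library are available. Lean on these libraries where they do the work, as an engineer would, in place of code of your own. Each camera call takes 0.05 s, during which the arm holds its last target.

## Task

Weigh out a batch of encaustic wax: pull beeswax sticks out of the caddy and put them into the pitcher on the tared scale until the scale shows between 350 and 450 g, leaving the other sticks standing in the caddy. Once it shows that weight with your hand off, carry the pitcher upright by its handle to the hotplate, set it in the middle of the plate, and only then turn the hotplate's knob clockwise to its stop. Do not shift the painter's other things.

Things in the scene. Friction and masses are not known exactly. Their poses are not given: they have to be found in the camera images.
- caddy: Fixed divided plywood box, 262 (x) x 136 (y) x 85 mm high, to the robot's left or right, in which the wax sticks stand. Origin under its centre. Two rows of five square cells, 44 x 44 mm inside, floor at 8 mm: cell centres at x = -100, -50, 0, 50, 100 mm, y = -40 or 40 mm, one stick or none in each. Between the rows is a closed bay 36 mm wide.
- pan_top (a point): Centre of the top face of the scale's round pan (156 mm diameter), z up. It goes down with the load. The white scale's housing (270 x 160 x 40 mm) is fixed under it, with the dial at its far (+x) end.
- pan (a joint): Sinking of the sprung scale pan in m: 0 with the empty pot on it (the scale is tared to the pot), +0.05 mm per gram of wax (0.0175 at 350 g, 0.0225 at 450 g, bottoms out at 0.027). Swings settle in under 1 s. Without the pot it stands at about -0.010.
- pointer (a joint): Dial pointer of the scale in rad, clockwise seen from above: 0 at zero (pointer towards the pan), 0.8 rad per 100 g. The dial has a long tick every 100 g (0 to 500 g) and a short tick at every 50 g between.
- pot: Loose aluminium melting pitcher, 200 g, at first on the scale pan. Origin at the centre of its underside, z up. Outside diameter 132 mm, height 120 mm, wall 3 mm, floor 4 mm, open top. A black D handle 14 mm thick runs out along its -x to 109 mm from the axis, at 45 to 116 mm height, and at first points at the robot within about 40 degrees.
- pot_handle (a point): Grip point in the pitcher's handle: 94 mm from the pot's axis, 100 mm above its underside, 16 mm below the handle's top. The handle's flat faces, 14 mm apart, look along the pot's y; grip across them from above. Sticks reach up to 25 mm above the rim. The loaded pitcher (up to 0.7 kg) is carried level by a grip of 100 N.
- plate_top (a point): Centre of the hotplate's cast plate, at its top face (150 mm diameter, 60 mm above the table, 12 mm above the fixed steel housing of 285 x 180 x 48 mm around it); its x points to the knob.
- knob (a joint): Hotplate control in rad: 0 off, turns clockwise seen from above to a stop at 1.4 (on). Stays where it is left; about 0.05 N m.
- knob_grip (a point): Grip point on the knob's axis, 132 mm from the plate's centre along the hotplate's x, 37 mm above the housing's top. The knob is a bar 40 mm long and 14 mm thick, top 7 mm above this point, underside 23 mm below it; its x axis is the bar's length and turns with it (grip across it, along its y).
- paintbox: Bystander: flat white watercolour box, 100 (x) x 160 (y) x 18 mm, between the robot and the scale, with its lid folded out flat on its +y side (as big again, 10 mm thick). Origin under the centre of the paint tray.
- jar: Bystander: green glass jar 80 mm across, 130 mm high. Origin under its centre.
- brush: Bystander: paint brush 210 mm long lying on the table, along its x. Origin under its centre.
- stick1: Loose beeswax stick, round, 24 mm diameter, 120 mm long, about 52 g (6 % either way). Origin at mid-length, z along its length, upwards at the start, when it stands in a cell of the caddy; it may lean in the cell. It may be absent.
- stick2: Loose beeswax stick, round, 24 mm diameter, 130 mm long, about 56 g (6 % either way). Origin at mid-length, z along its length, upwards at the start, when it stands in a cell of the caddy; it may lean in the cell. It may be absent.
- stick3: Loose beeswax stick, round, 24 mm diameter, 138 mm long, about 60 g (6 % either way). Origin at mid-length, z along its length, upwards at the start, when it stands in a cell of the caddy; it may lean in the cell. It may be absent.
- stick4: Loose beeswax stick, round, 26 mm diameter, 122 mm long, about 62 g (6 % either way). Origin at mid-length, z along its length, upwards at the start, when it stands in a cell of the caddy; it may lean in the cell. It may be absent.
- stick5: Loose beeswax stick, round, 26 mm diameter, 126 mm long, about 64 g (6 % either way). Origin at mid-length, z along its length, upwards at the start, when it stands in a cell of the caddy; it may lean in the cell. It may be absent.
- stick6: Loose beeswax stick, round, 26 mm diameter, 130 mm long, about 66 g (6 % either way). Origin at mid-length, z along its length, upwards at the start, when it stands in a cell of the caddy; it may lean in the cell. It may be absent.
- stick7: Loose beeswax stick, round, 26 mm diameter, 138 mm long, about 70 g (6 % either way). Origin at mid-length, z along its length, upwards at the start, when it stands in a cell of the caddy; it may lean in the cell. It may be absent.
- stick8: Loose beeswax stick, round, 28 mm diameter, 126 mm long, about 74 g (6 % either way). Origin at mid-length, z along its length, upwards at the start, when it stands in a cell of the caddy; it may lean in the cell. It may be absent.
- stick9: Loose beeswax stick, round, 28 mm diameter, 130 mm long, about 77 g (6 % either way). Origin at mid-length, z along its length, upwards at the start, when it stands in a cell of the caddy; it may lean in the cell. It may be absent.
- stick10: Loose beeswax stick, round, 28 mm diameter, 136 mm long, about 80 g (6 % either way). Origin at mid-length, z along its length, upwards at the start, when it stands in a cell of the caddy; it may lean in the cell. It may be absent.
There are look-alikes about, which are no part of the job. Leave any black, grey or white look-alike of the stick8 alone.

How it is judged:
On the way, in this order (a step that is already met when the one before it is completed fails the run):
1. With the hand off, the scale shows 350 to 450 g (10 g slack) of wax in the pitcher, every other stick still in the caddy (value of joint pan between 0.017 and 0.023 m and horizontal distance between pot and pan_top below 0.07 m and contact force between each of the fingers, the arm and anything else below 0.1 N and ((horizontal distance between stick1 and pot below 0.062 m and z of stick1 in the frame of pot between 0.02 and 0.095 m) or (x of stick1 in the frame of caddy between -0.125 and 0.125 m and y of stick1 in the frame of caddy between -0.065 and 0.065 m and z of stick1 in the frame of caddy below 0.09 m and angle between stick1's own z axis and vertical below 0.4 rad)) and ((horizontal distance between stick2 and pot below 0.062 m and z of stick2 in the frame of pot between 0.02 and 0.095 m) or (x of stick2 in the frame of caddy between -0.125 and 0.125 m and y of stick2 in the frame of caddy between -0.065 and 0.065 m and z of stick2 in the frame of caddy below 0.09 m and angle between stick2's own z axis and vertical below 0.4 rad)) and ((horizontal distance between stick3 and pot below 0.062 m and z of stick3 in the frame of pot between 0.02 and 0.095 m) or (x of stick3 in the frame of caddy between -0.125 and 0.125 m and y of stick3 in the frame of caddy between -0.065 and 0.065 m and z of stick3 in the frame of caddy below 0.09 m and angle between stick3's own z axis and vertical below 0.4 rad)) and ((horizontal distance between stick4 and pot below 0.062 m and z of stick4 in the frame of pot between 0.02 and 0.095 m) or (x of stick4 in the frame of caddy between -0.125 and 0.125 m and y of stick4 in the frame of caddy between -0.065 and 0.065 m and z of stick4 in the frame of caddy below 0.09 m and angle between stick4's own z axis and vertical below 0.4 rad)) and ((horizontal distance between stick5 and pot below 0.062 m and z of stick5 in the frame of pot between 0.02 and 0.095 m) or (x of stick5 in the frame of caddy between -0.125 and 0.125 m and y of stick5 in the frame of caddy between -0.065 and 0.065 m and z of stick5 in the frame of caddy below 0.09 m and angle between stick5's own z axis and vertical below 0.4 rad)) and ((horizontal distance between stick6 and pot below 0.062 m and z of stick6 in the frame of pot between 0.02 and 0.095 m) or (x of stick6 in the frame of caddy between -0.125 and 0.125 m and y of stick6 in the frame of caddy between -0.065 and 0.065 m and z of stick6 in the frame of caddy below 0.09 m and angle between stick6's own z axis and vertical below 0.4 rad)) and ((horizontal distance between stick7 and pot below 0.062 m and z of stick7 in the frame of pot between 0.02 and 0.095 m) or (x of stick7 in the frame of caddy between -0.125 and 0.125 m and y of stick7 in the frame of caddy between -0.065 and 0.065 m and z of stick7 in the frame of caddy below 0.09 m and angle between stick7's own z axis and vertical below 0.4 rad)) and ((horizontal distance between stick8 and pot below 0.062 m and z of stick8 in the frame of pot between 0.02 and 0.095 m) or (x of stick8 in the frame of caddy between -0.125 and 0.125 m and y of stick8 in the frame of caddy between -0.065 and 0.065 m and z of stick8 in the frame of caddy below 0.09 m and angle between stick8's own z axis and vertical below 0.4 rad)) and ((horizontal distance between stick9 and pot below 0.062 m and z of stick9 in the frame of pot between 0.02 and 0.095 m) or (x of stick9 in the frame of caddy between -0.125 and 0.125 m and y of stick9 in the frame of caddy between -0.065 and 0.065 m and z of stick9 in the frame of caddy below 0.09 m and angle between stick9's own z axis and vertical below 0.4 rad)) and ((horizontal distance between stick10 and pot below 0.062 m and z of stick10 in the frame of pot between 0.02 and 0.095 m) or (x of stick10 in the frame of caddy between -0.125 and 0.125 m and y of stick10 in the frame of caddy between -0.065 and 0.065 m and z of stick10 in the frame of caddy below 0.09 m and angle between stick10's own z axis and vertical below 0.4 rad))), for 0.5 s.
2. The pitcher stands on the middle of the hotplate, let go (horizontal distance between pot and plate_top below 0.02 m and z of pot in the frame of plate_top between -0.004 and 0.004 m and angle between pot's own z axis and vertical below 0.06 rad and contact force between each of the fingers, the arm and anything else below 0.1 N and value of joint knob below 0.3 rad), for 0.3 s.
3. The knob is turned to its stop (value of joint knob above 1.2 rad), for 0.2 s.
At the end, for the whole second after the job is handed in: The pitcher stands upright on the hotplate within 20 mm of the plate's centre, every stick is in the pitcher or standing in the caddy, the knob is past 1.2 rad, all at rest (horizontal distance between pot and plate_top below 0.02 m and z of pot in the frame of plate_top between -0.004 and 0.004 m and angle between pot's own z axis and vertical below 0.06 rad and ((horizontal distance between stick1 and pot below 0.062 m and z of stick1 in the frame of pot between 0.02 and 0.095 m) or (x of stick1 in the frame of caddy between -0.125 and 0.125 m and y of stick1 in the frame of caddy between -0.065 and 0.065 m and z of stick1 in the frame of caddy below 0.09 m and angle between stick1's own z axis and vertical below 0.4 rad)) and ((horizontal distance between stick2 and pot below 0.062 m and z of stick2 in the frame of pot between 0.02 and 0.095 m) or (x of stick2 in the frame of caddy between -0.125 and 0.125 m and y of stick2 in the frame of caddy between -0.065 and 0.065 m and z of stick2 in the frame of caddy below 0.09 m and angle between stick2's own z axis and vertical below 0.4 rad)) and ((horizontal distance between stick3 and pot below 0.062 m and z of stick3 in the frame of pot between 0.02 and 0.095 m) or (x of stick3 in the frame of caddy between -0.125 and 0.125 m and y of stick3 in the frame of caddy between -0.065 and 0.065 m and z of stick3 in the frame of caddy below 0.09 m and angle between stick3's own z axis and vertical below 0.4 rad)) and ((horizontal distance between stick4 and pot below 0.062 m and z of stick4 in the frame of pot between 0.02 and 0.095 m) or (x of stick4 in the frame of caddy between -0.125 and 0.125 m and y of stick4 in the frame of caddy between -0.065 and 0.065 m and z of stick4 in the frame of caddy below 0.09 m and angle between stick4's own z axis and vertical below 0.4 rad)) and ((horizontal distance between stick5 and pot below 0.062 m and z of stick5 in the frame of pot between 0.02 and 0.095 m) or (x of stick5 in the frame of caddy between -0.125 and 0.125 m and y of stick5 in the frame of caddy between -0.065 and 0.065 m and z of stick5 in the frame of caddy below 0.09 m and angle between stick5's own z axis and vertical below 0.4 rad)) and ((horizontal distance between stick6 and pot below 0.062 m and z of stick6 in the frame of pot between 0.02 and 0.095 m) or (x of stick6 in the frame of caddy between -0.125 and 0.125 m and y of stick6 in the frame of caddy between -0.065 and 0.065 m and z of stick6 in the frame of caddy below 0.09 m and angle between stick6's own z axis and vertical below 0.4 rad)) and ((horizontal distance between stick7 and pot below 0.062 m and z of stick7 in the frame of pot between 0.02 and 0.095 m) or (x of stick7 in the frame of caddy between -0.125 and 0.125 m and y of stick7 in the frame of caddy between -0.065 and 0.065 m and z of stick7 in the frame of caddy below 0.09 m and angle between stick7's own z axis and vertical below 0.4 rad)) and ((horizontal distance between stick8 and pot below 0.062 m and z of stick8 in the frame of pot between 0.02 and 0.095 m) or (x of stick8 in the frame of caddy between -0.125 and 0.125 m and y of stick8 in the frame of caddy between -0.065 and 0.065 m and z of stick8 in the frame of caddy below 0.09 m and angle between stick8's own z axis and vertical below 0.4 rad)) and ((horizontal distance between stick9 and pot below 0.062 m and z of stick9 in the frame of pot between 0.02 and 0.095 m) or (x of stick9 in the frame of caddy between -0.125 and 0.125 m and y of stick9 in the frame of caddy between -0.065 and 0.065 m and z of stick9 in the frame of caddy below 0.09 m and angle between stick9's own z axis and vertical below 0.4 rad)) and ((horizontal distance between stick10 and pot below 0.062 m and z of stick10 in the frame of pot between 0.02 and 0.095 m) or (x of stick10 in the frame of caddy between -0.125 and 0.125 m and y of stick10 in the frame of caddy between -0.065 and 0.065 m and z of stick10 in the frame of caddy below 0.09 m and angle between stick10's own z axis and vertical below 0.4 rad)) and value of joint knob above 1.2 rad and linear speed of pot below 0.02 m/s); the robot touches nothing.
It fails at once if The knob is turned on (over 0.3 rad) while the pitcher is not on the hotplate (value of joint knob above 0.3 rad and horizontal distance between pot and plate_top above 0.08 m).
It fails at once if The pitcher is tipped by more than 30 degrees (angle between pot's own z axis and vertical above 0.52 rad).
It fails at once if One of the painter's other things is moved by more than 30 mm (distance of any of paintbox, jar, brush from where it was at the start of the episode above 0.03 m).
Of stick1, stick2, stick3, stick4, stick5, stick6, stick7, stick8, stick9, stick10 only 7 to 10 are there at a start; the rules pass over those that are not, and their reading is None.
At some moment in a run one of pot may be knocked a few centimetres aside while the robot is not near it.
It also fails if it takes over 208 s, if anything falls off the work surface, if the arm or the gripper's body presses on something with over 40 N, if the wrist force passes 120 N, or if a joint passes its speed limit or range.

## Working session

There is one attempt and no reset: what is moved stays moved. The work goes in short steps, Python scripts to look and compute and a tool call to move; the robot and the scene stay as the last step left them, time stands still between calls to the robot, and variables do not carry over. Pictures are saved under pics/ and viewed, and the job is handed in when it is done.

Besides the shell and the picture viewer there is one more tool, called after "Call:" as name(argument=value, ...) on one line, values as JSON. move_arm: Moves the arm, as the interface text tells. Its arguments: {"type":"object","properties":{"rows":{"type":"array"},"force":{"type":"number"}},"required":["rows"]}

```bash
mkdir -p pics; cat > h.py <<'E'
import numpy as np, cv2
from cell import manip
from scipy.spatial.transform import Rotation as R
def grab(n,tag):
    o=manip.get_obs(); f=manip.grab_frame(n)
    f['obs']=o
    cv2.imwrite(f'pics/{tag}.png',cv2.cvtColor(f['img'],cv2.COLOR_RGB2BGR))
    if n=='wrist':
        T=np.eye(4);q=o['tool_rot'];T[:3,:3]=R.from_quat([q[1],q[2],q[3],q[0]]).as_matrix();T[:3,3]=o['tool_pos']
        f['world_from_camera']=T@np.array(f['T_tool_cam'])
    np.savez(f'pics/{tag}.npz',W=f['world_from_camera'],k=[f['fx'],f['fy'],f['cx'],f['cy']],img=f['img'])
    return f
def ld(tag):
    return np.load(f'pics/{tag}.npz')
def p2w(d,u,v,z):
    fx,fy,cx,cy=d['k'];W=d['W']
    r=W[:3,:3]@np.array([(u-cx)/fx,-(v-cy)/fy,-1]);o=W[:3,3]
    return o+r*(z-o[2])/r[2]
def w2p(d,P):
    fx,fy,cx,cy=d['k'];W=d['W']
    c=W[:3,:3].T@(np.array(P)-W[:3,3])
    return np.array([cx+fx*c[0]/-c[2],cy-fy*c[1]/-c[2]])
E
python3 - <<'E'
from h import *
for n in ['side','top','wrist']:
    f=grab(n,n+'0'); print({k:v for k,v in f.items() if k not in('img','obs')})
print(f['obs'],manip.tip_reach)
E
```

```text
{'fx': 399.8928281294921, 'fy': 399.8928281294921, 'cx': 251.59937199659052, 'cy': 190.0477945975205, 'world_from_camera': array([[-0.91288911,  0.24299479, -0.32800457,  0.19197872],
       [-0.40820474, -0.54039202,  0.73576175,  0.76104212],
       [ 0.00153522,  0.80556192,  0.59250961,  0.74794743],
       [ 0.        ,  0.        ,  0.        ,  1.        ]])}
{'fx': 492.16336150469795, 'fy': 492.16336150469795, 'cx': 253.63322315042325, 'cy': 185.33946815659866, 'world_from_camera': array([[-0.02347973,  0.9931571 , -0.11440142,  0.39892569],
       [-0.99970299, -0.02257765,  0.00917472,  0.01902028],
       [ 0.00652902,  0.11458287,  0.99339224,  1.42446632],
       [ 0.        ,  0.        ,  0.        ,  1.        ]])}
{'fx': 280.74571998171126, 'fy': 280.74571998171126, 'cx': 252.12871703790017, 'cy': 193.40860867230597, 'T_tool_cam': array([[-2.73974134e-04,  2.94285568e-01, -9.55717494e-01,
        -1.23191259e-01],
       [ 4.61604824e-04,  9.55717466e-01,  2.94285427e-01,
         7.42649545e-02],
       [ 9.99999856e-01, -3.60537211e-04, -3.97685503e-04,
         3.
[... 469 characters left out ...]
me_s': 0.1, 'joint_positions': array([-1.45160785e+00,  4.91503705e-01,  1.55938038e+00,  1.39173011e-06,
        1.09169109e+00, -1.05634180e-01]), 'joint_vel': array([ 6.40133370e-05, -1.53933982e-03, -2.45820132e-03, -2.27984784e-03,
        8.26615340e-04, -5.82940939e-05]), 'joint_torque': array([ 3.97382362e-03, -6.19446659e+01, -2.62026197e+01,  2.25084207e-06,
        2.94144753e-03, -2.69441259e-06]), 'tool_pos': array([ 0.13931431, -0.60909755,  0.24978622]), 'tool_rot': array([ 0.55268442,  0.44100128,  0.55317839, -0.44051274]), 'force': array([ 0.14744335, -0.52957096, -0.45953915]), 'ft_torque': array([ 0.0085554 , -0.04181777,  0.03728757]), 'width': 0.08563166407719484} 0.019
```

View pics/top0.png

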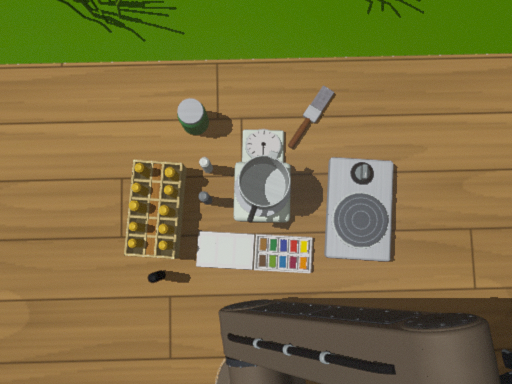

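View pics/side0.png

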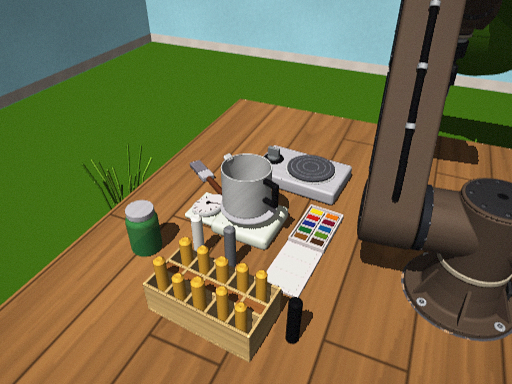

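View pics/wrist0.png

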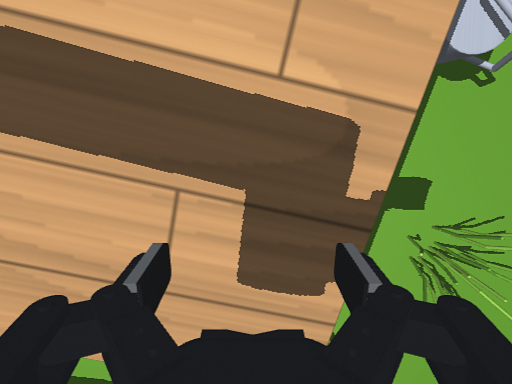

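```bash
python3 - <<'E'
from h import *
d=ld('top0');im=cv2.cvtColor(d['img'],cv2.COLOR_RGB2BGR)
a=cv2.resize(im[145:275,110:210],None,fx=6,fy=6,interpolation=cv2.INTER_CUBIC)[:600+180]
a=cv2.resize(im[150:270,115:215],None,fx=5,fy=5,interpolation=cv2.INTER_CUBIC)
cv2.imwrite('pics/c1.png',a)
b=cv2.resize(im[115:265,225:405],None,fx=4,fy=4,interpolation=cv2.INTER_CUBIC)
cv2.imwrite('pics/c2.png',b)
for n,(u,v) in dict(scale=(263,182),plate=(361,220),knob=(362,173)).items():print(n,p2w(d,u,v,.06))
E
```

```text
scale [ 0.56485382 -0.01996067  0.06      ]
plate [ 0.45259676 -0.2888909   0.06      ]
knob [ 0.5839644  -0.29807802  0.06      ]
```

View pics/c1.png

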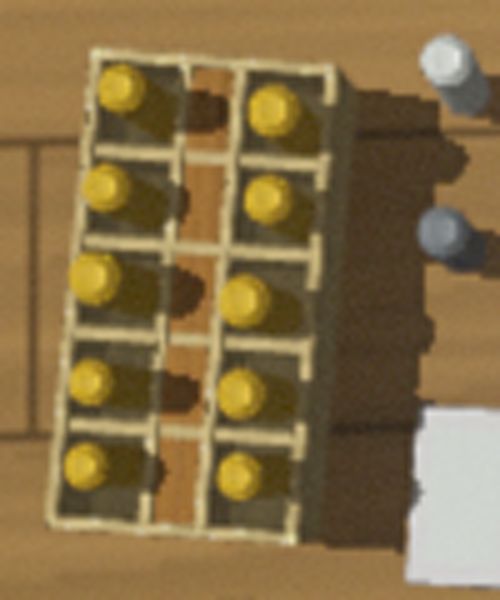

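View pics/c2.png

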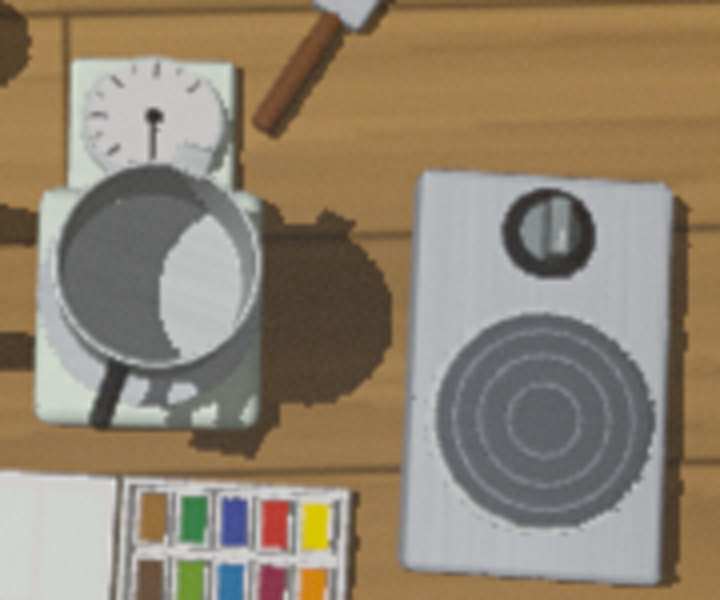

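```bash
python3 - <<'E'
from h import *
d=ld('top0')
c=[p2w(d,u,v,.085) for u,v in [(134,160.4),(181.4,164),(173.4,258),(125.4,255)]]
c=np.array(c);print(c, c.mean(0), np.linalg.norm(c-np.roll(c,-1,0),axis=1))
a=c[0]-c[3]+c[1]-c[2];print('yaw',np.degrees(np.arctan2(a[1],a[0])))
s=ld('side0');im=cv2.cvtColor(s['img'],cv2.COLOR_RGB2BGR)
cv2.imwrite('pics/c3.png',cv2.resize(im[140:260,180:300],None,fx=5,fy=5,interpolation=cv2.INTER_CUBIC))
cv2.imwrite('pics/c4.png',cv2.resize(im[225:355,140:310],None,fx=4,fy=4,interpolation=cv2.INTER_CUBIC))
E
```

```text
[[0.62971665 0.33410576 0.085     ]
 [0.61677125 0.20391368 0.085     ]
 [0.36131843 0.22712602 0.085     ]
 [0.37236734 0.35609319 0.085     ]] [0.49504342 0.28030966 0.085     ] [0.1308341  0.25650528 0.12943959 0.25828689]
yaw -5.0371865648269045
```

View pics/c3.png

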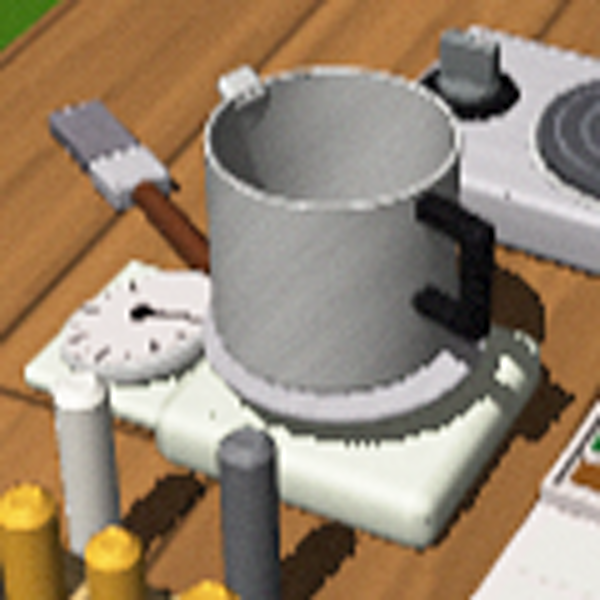

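View pics/c4.png

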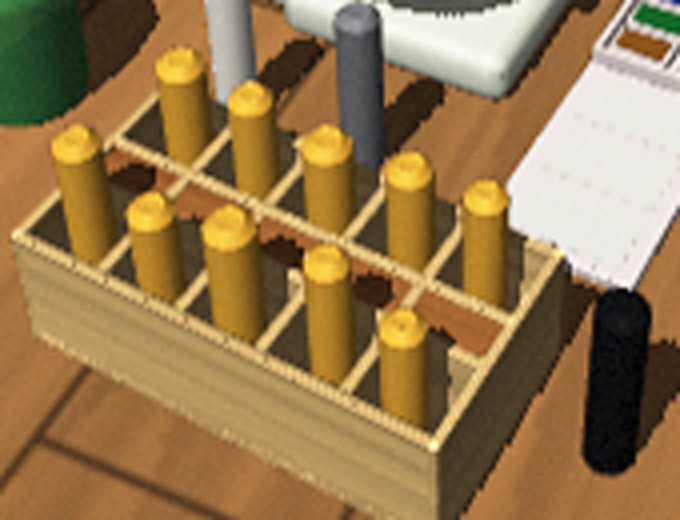

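```bash
cat >> h.py <<'E'
def ray(d,u,v):
    fx,fy,cx,cy=d['k'];W=d['W']
    r=W[:3,:3]@np.array([(u-cx)/fx,-(v-cy)/fy,-1]);return W[:3,3],r/np.linalg.norm(r)
def tri(L):
    A=np.zeros((3,3));b=np.zeros(3)
    for d,u,v in L:
        o,r=ray(d,u,v);M=np.eye(3)-np.outer(r,r);A+=M;b+=M@o
    X=np.linalg.solve(A,b);e=max(np.linalg.norm(w2p(d,X)-[u,v]) for d,u,v in L);return X,e
E
python3 - <<'E'
from h import *
t=ld('top0');s=ld('side0')
T=[(122,89),(107,187),(95,278),(91,382),(86,466),(273,110),(268,199),(245,301),(242,395),(240,476)]
S=[(77,138),(150,208),(230,222),(327,258),(402,325),(181,60),(250,95),(326,140),(409,165),(486,193)]
a=np.radians(-5)
for i,(p,q) in enumerate(zip(T,S)):
    X,e=tri([(t,p[0]/5+115,p[1]/5+150),(s,q[0]/4+140,q[1]/4+225)])
    v=X[:2]-[.495,.2803];l=[v[0]*np.cos(a)+v[1]*np.sin(a),-v[0]*np.sin(a)+v[1]*np.cos(a)]
    print('LLLLLRRRRR'[i],i%5+1,X.round(4),round(e,2),np.round(l,3))
X,e=tri([(t,265,181.75),(s,246.6,167.6)]);print('rim',X,e)
# plate and knob
print('plate',p2w(t,361.25,220,.06),'knob',p2w(t,362.3,173,.092))
for z in (.15,.17,.19):print(p2w(t,265,181.75,z),p2w(t,225+105/4,115+422/4,z))
E
```

```text
L 1 [0.6014 0.3074 0.1415] 0.79 [0.104 0.036]
L 2 [0.5518 0.3192 0.1233] 0.8 [0.053 0.044]
L 3 [0.5022 0.3216 0.1387] 0.79 [0.004 0.042]
L 4 [0.4479 0.323  0.1401] 0.75 [-0.051  0.038]
L 5 [0.4049 0.3301 0.1207] 0.87 [-0.094  0.042]
R 1 [0.5889 0.2289 0.1338] 0.39 [ 0.098 -0.043]
R 2 [0.5427 0.2327 0.1289] 0.66 [ 0.052 -0.043]
R 3 [0.4893 0.2452 0.1287] 0.83 [-0.003 -0.036]
R 4 [0.4401 0.2462 0.1323] 0.96 [-0.052 -0.039]
R 5 [0.3974 0.2472 0.1317] 0.6 [-0.094 -0.042]
rim [ 0.55216604 -0.02064453  0.18610698] 0.8905018600319501
plate [ 0.45258066 -0.28958479  0.06      ] knob [ 0.57960625 -0.29146349  0.092     ]
[ 0.5544478  -0.02262445  0.15      ] [0.4543563  0.01555822 0.15      ]
[ 0.55200721 -0.02197093  0.17      ] [0.45348644 0.01561255 0.17      ]
[ 0.54956663 -0.0213174   0.19      ] [0.45261657 0.01566688 0.19      ]
```

```bash
cat > plan.py <<'E'
import sys,json
from h import *
def down(yaw): # tool x down, z at yaw (deg)
    a=np.radians(yaw);z=np.array([np.cos(a),np.sin(a),0]);x=np.array([0,0,-1.]);return np.stack([x,np.cross(z,x),z],1)
def plan(targets,clo,vmax=.040,wmax=7.0,start=None):
    o=manip.get_obs();q=o['tool_rot'];Rm=R.from_quat([q[1],q[2],q[3],q[0]]).as_matrix();p=np.array(o['tool_pos'])
    yaw0=np.degrees(np.arctan2(Rm[1,2],Rm[0,2]))
    print('now',p.round(4),'yaw',round(yaw0,1),'w',round(o['width'],4),'t',o['time_s'])
    out=[]
    for (x,y,z,yaw) in targets:
        tp=np.array([x,y,z]);d=tp-p
        yc=np.degrees(np.arctan2(Rm[1,2],Rm[0,2]));dy=(yaw-yc+180)%360-180
        n=max(1,int(np.ceil(max(np.abs(d).max()/vmax,np.linalg.norm(d)/.0415,abs(dy)/wmax)-1e-6)))
        for i in range(n):
            k=n-i
            Rt=R.from_matrix(down(yaw))
            rv=(R.from_matrix(Rm).inv()*Rt).as_rotvec(degrees=True)/k
            s=Rm.T@(tp-p)/k
            s=np.round(s,3);rv=np.round(rv,1)
            out.append([clo]+[float(v)+0. for v in s]+[float(v)+0. for v in rv])
            p=p+Rm@s;Rm=Rm@R.from_rotvec(rv,degrees=True).as_matrix()
    for i in range(0,len(out),5):print(json.dumps(out[i:i+5]))
    print('end',p.round(4))
if __name__=='__main__':
    a=sys.argv;plan([tuple(map(float,t.split(','))) for t in a[2:]],float(a[1]))
E
python3 plan.py 0 0.45,-0.4,0.33,0 0.52,0,0.36,60 0.47,0.26,0.34,85
```

```text
now [ 0.1393 -0.6091  0.2498] yaw -77.1 w 0.0854 t 0.15
[[0.0, -0.007, 0.029, -0.011, -6.4, 0.0, 0.0], [0.0, -0.007, 0.03, -0.008, -6.4, 0.0, 0.0], [0.0, -0.007, 0.031, -0.005, -6.4, 0.0, 0.0], [0.0, -0.007, 0.031, -0.001, -6.4, 0.0, 0.0], [0.0, -0.007, 0.031, 0.003, -6.4, 0.0, 0.0]]
[[0.0, -0.006, 0.031, 0.006, -6.4, 0.0, 0.0], [0.0, -0.007, 0.03, 0.009, -6.5, 0.0, 0.0], [0.0, -0.006, 0.029, 0.013, -6.4, 0.0, 0.0], [0.0, -0.007, 0.027, 0.016, -6.5, 0.0, 0.0], [0.0, -0.006, 0.025, 0.018, -6.4, 0.0, 0.0]]
[[0.0, -0.007, 0.023, 0.021, -6.5, 0.0, 0.0], [0.0, -0.006, 0.019, 0.024, -6.4, 0.0, -0.1], [0.0, -0.003, 0.036, 0.006, -5.5, 0.0, 0.0], [0.0, -0.003, 0.036, 0.01, -5.5, 0.0, 0.0], [0.0, -0.003, 0.035, 0.013, -5.4, 0.0, 0.0]]
[[0.0, -0.003, 0.033, 0.016, -5.5, 0.0, 0.0], [0.0, -0.003, 0.031, 0.02, -5.4, 0.0, 0.0], [0.0, -0.003, 0.029, 0.022, -5.5, 0.0, 0.0], [0.0, -0.002, 0.027, 0.025, -5.4, 0.0, 0.0], [0.0, -0.003, 0.025, 0.028, -5.5, 0.0, 0.0]]
[[0.0, -0.002, 0.022, 0.03, -5.4, 0.0, 0.0], [0.0, -0.003, 0.019, 0.032, -5.5, 0.0, 0.0], [0.0, -0.002, 0.016, 0.033, -5.4, 0.0, 0.0], [0.0, 0.003, 0.025, 0.029, -3.6, 0.0, 0.0], [0.0, 0.003, 0.023, 0.03, -3.6, 0.0, 0.0]]
[[0.0, 0.003, 0.021, 0.031, -3.6, 0.0, 0.0], [0.0, 0.003, 0.019, 0.033, -3.6, 0.0, 0.0], [0.0, 0.002, 0.017, 0.034, -3.5, 0.0, 0.0], [0.0, 0.003, 0.015, 0.035, -3.6, 0.0, 0.0], [0.0, 0.002, 0.012, 0.035, -3.5, 0.0, 0.0]]
end [0.47   0.26   0.3404]
```

Call:
move_arm(rows=[[0.4,-0.007,0.029,-0.011,-6.4,0,0],[0.4,-0.007,0.03,-0.008,-6.4,0,0],[0.4,-0.007,0.031,-0.005,-6.4,0,0],[0.4,-0.007,0.031,-0.001,-6.4,0,0],[0.4,-0.007,0.031,0.003,-6.4,0,0]])

```text
time_s: 0.57
tool_pos: [0.2694, -0.5214, 0.2855]
tool_rot: [0.654, 0.27, 0.654, -0.269]
force: [0.4, 0.3, 0.6]
width: 0.0511
```

Call:
move_arm(rows=[[0.4,-0.006,0.031,0.006,-6.4,0,0],[0.4,-0.007,0.03,0.009,-6.5,0,0],[0.4,-0.006,0.029,0.013,-6.4,0,0],[0.4,-0.007,0.027,0.016,-6.5,0,0],[0.4,-0.006,0.025,0.018,-6.4,0,0]])

```text
time_s: 0.98
tool_pos: [0.3996, -0.4334, 0.3176]
tool_rot: [0.703, 0.078, 0.703, -0.078]
force: [0.5, -1.1, 0.3]
width: 0.0515
```

Call:
move_arm(rows=[[0.4,-0.007,0.023,0.021,-6.5,0,0],[0.4,-0.006,0.019,0.024,-6.4,0,0],[0.4,-0.003,0.036,0.006,-5.5,0,0],[0.4,-0.003,0.036,0.01,-5.5,0,0],[0.4,-0.003,0.035,0.013,-5.4,0,0]])

```text
time_s: 1.4
tool_pos: [0.4688, -0.2893, 0.3389]
tool_rot: [0.699, -0.102, 0.7, 0.103]
force: [0.8, -0.3, 1.2]
width: 0.0511
```

Call:
move_arm(rows=[[0.4,-0.003,0.033,0.016,-5.5,0,0],[0.4,-0.003,0.031,0.02,-5.4,0,0],[0.4,-0.003,0.029,0.022,-5.5,0,0],[0.4,-0.002,0.027,0.025,-5.4,0,0],[0.4,-0.003,0.025,0.028,-5.5,0,0]])

```text
time_s: 1.82
tool_pos: [0.5007, -0.1078, 0.3533]
tool_rot: [0.656, -0.264, 0.656, 0.265]
force: [0.4, 0.1, 0.4]
width: 0.0515
```

Call:
move_arm(rows=[[0.4,-0.002,0.022,0.03,-5.4,0,0],[0.4,-0.003,0.019,0.032,-5.5,0,0],[0.4,-0.002,0.016,0.033,-5.4,0,0],[0.4,0.003,0.025,0.029,-3.6,0,0],[0.4,0.003,0.023,0.03,-3.6,0,0]])

```text
time_s: 2.23
tool_pos: [0.5054, 0.0765, 0.354]
tool_rot: [0.588, -0.392, 0.588, 0.392]
force: [0.3, -0.1, -0.2]
width: 0.0517
```

Call:
move_arm(rows=[[0.4,0.003,0.021,0.031,-3.6,0,0],[0.4,0.003,0.019,0.033,-3.6,0,0],[0.4,0.002,0.017,0.034,-3.5,0,0],[0.4,0.003,0.015,0.035,-3.6,0,0],[0.4,0.002,0.012,0.035,-3.5,0,0]])

```text
time_s: 2.65
tool_pos: [0.4691, 0.2617, 0.341]
tool_rot: [0.521, -0.478, 0.521, 0.479]
force: [1.8, 0.8, -0.4]
width: 0.0512
```

```bash
python3 - <<'E'
from h import *
f=grab('wrist','w1');print(f['obs']['tool_pos'],f['obs']['joint_positions'].round(2))
grab('top','t1')
E
```

```text
[0.46907353 0.26171073 0.3409755 ] [ 0.39  0.28  1.64 -0.    1.22 -1.1 ]
```

View pics/w1.png

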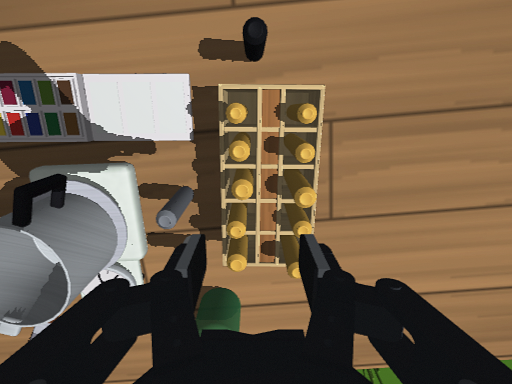

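```bash
python3 - <<'E'
from h import *
w=ld('w1');t=ld('top0');s=ld('side0')
T=[(122,89),(107,187),(95,278),(91,382),(86,466),(273,110),(268,199),(245,301),(242,395),(240,476)]
S=[(77,138),(150,208),(230,222),(327,258),(402,325),(181,60),(250,95),(326,140),(409,165),(486,193)]
Wp=[(294,270),(302,228),(304,198),(305,152),(306,113),(238,262),(236,229),(243,189),(239,150),(236,113)]
for i in range(10):
    p,q=T[i],S[i];L=[(t,p[0]/5+115,p[1]/5+150),(s,q[0]/4+140,q[1]/4+225)]
    X,e=tri(L+[(w,*Wp[i])]);X0,_=tri(L)
    print('LLLLLRRRRR'[i],i%5+1,X0.round(4),X.round(4),round(e,1),p2w(w,*Wp[i],X0[2]).round(4))
E
python3 - <<'E'
import cv2
im=cv2.imread('pics/w1.png')[75:290,200:340]
cv2.imwrite('pics/c5.png',cv2.resize(im,None,fx=3.5,fy=2.75*1.0,interpolation=2))
E
```

```text
L 1 [0.6014 0.3074 0.1415] [0.6018 0.3064 0.1408] 1.1 [0.6015 0.305  0.1415]
L 2 [0.5518 0.3192 0.1233] [0.5514 0.3196 0.1234] 0.9 [0.5509 0.3202 0.1233]
L 3 [0.5022 0.3216 0.1387] [0.5028 0.3215 0.139 ] 1.1 [0.5043 0.3215 0.1387]
L 4 [0.4479 0.323  0.1401] [0.4478 0.3234 0.1406] 0.7 [0.448  0.3241 0.1401]
L 5 [0.4049 0.3301 0.1207] [0.4051 0.33   0.1206] 0.8 [0.4054 0.33   0.1207]
R 1 [0.5889 0.2289 0.1338] [0.5885 0.2302 0.134 ] 1.5 [0.5882 0.2322 0.1338]
R 2 [0.5427 0.2327 0.1289] [0.5426 0.2332 0.129 ] 0.6 [0.5426 0.2338 0.1289]
R 3 [0.4893 0.2452 0.1287] [0.4892 0.2463 0.1292] 1.3 [0.4896 0.2479 0.1287]
R 4 [0.4401 0.2462 0.1323] [0.4401 0.2469 0.1327] 0.9 [0.4404 0.2479 0.1323]
R 5 [0.3974 0.2472 0.1317] [0.3977 0.2477 0.1319] 1.0 [0.3983 0.2486 0.1317]
```

View pics/c5.png

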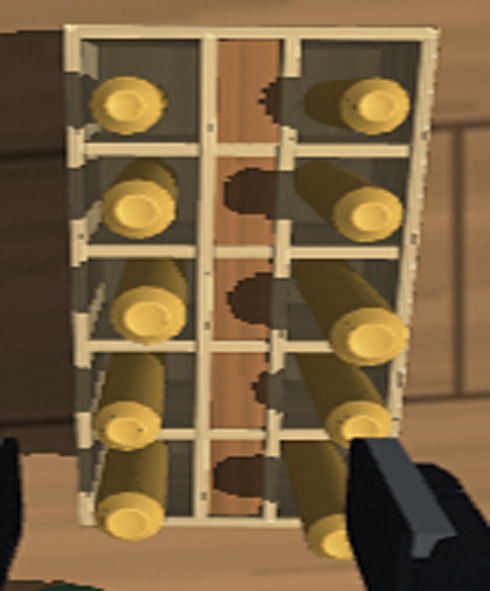

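```bash
python3 plan.py 0.4 0.398,0.248,0.22,85  0.398,0.248,0.118,85
```

```text
now [0.4686 0.2638 0.3406] yaw 85.4 w 0.0513 t 2.75
[[0.4, 0.03, 0.017, -0.005, 0.1, 0.0, 0.0], [0.4, 0.03, 0.017, -0.006, 0.1, 0.0, 0.0], [0.4, 0.03, 0.017, -0.005, 0.1, 0.0, 0.0], [0.4, 0.031, 0.018, -0.006, 0.1, 0.0, -0.1], [0.4, 0.034, 0.0, 0.0, 0.0, 0.0, 0.0]]
[[0.4, 0.034, 0.0, 0.0, 0.0, 0.0, 0.0], [0.4, 0.034, 0.0, 0.0, 0.0, 0.0, 0.0]]
end [0.398  0.2477 0.1177]
```

Call:
move_arm(rows=[[0.4,0.03,0.017,-0.005,0.1,0,0],[0.4,0.03,0.017,-0.006,0.1,0,0],[0.4,0.03,0.017,-0.005,0.1,0,0],[0.4,0.031,0.018,-0.006,0.1,0,0],[0.4,0.034,0,0,0,0,0]])

```text
time_s: 3.17
tool_pos: [0.3966, 0.2431, 0.1857]
tool_rot: [0.523, -0.476, 0.523, 0.476]
force: [1.6, 1.5, 0.6]
width: 0.0514
```

Call:
move_arm(rows=[[0.4,0.034,0,0,0,0,0],[0.4,0.034,0,0,0,0,0],[0.4,0,0,0,0,0,0]])

```text
time_s: 3.42
tool_pos: [0.3975, 0.2428, 0.1138]
tool_rot: [0.521, -0.475, 0.526, 0.476]
force: [-0.1, 1.3, -1.0]
width: 0.0512
```

Call:
move_arm(rows=[[0.8,0,0,0,0,0,0],[0.8,0,0,0,0,0,0],[0.8,0,0,0,0,0,0],[0.8,0,0,0,0,0,0]], force=30)

```text
time_s: 3.75
tool_pos: [0.3999, 0.2444, 0.1199]
tool_rot: [0.524, -0.476, 0.522, 0.475]
force: [0.1, 0.3, 0.9]
width: 0.0235
```

```bash
python3 - <<'E'
from h import *
f=grab('wrist','w2');print(f['obs']['tool_pos'],f['obs']['force'])
E
```

```text
[0.39992407 0.24440043 0.11992922] [0.13126586 0.2726239  0.90421657]
```

View pics/w2.png

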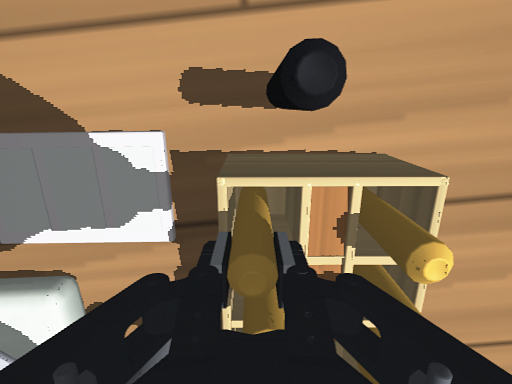

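```bash
python3 plan.py 0.8 0.4,0.246,0.24,85  0.45,0.2,0.34,85 0.556,0.024,0.34,85 0.556,0.024,0.208,85
```

```text
now [0.3999 0.2444 0.1199] yaw 84.6 w 0.0237 t 3.8
[[0.8, -0.03, 0.0, 0.0, -0.1, 0.0, 0.0], [0.8, -0.03, 0.0, 0.001, -0.1, 0.0, 0.1], [0.8, -0.03, 0.0, 0.0, -0.1, 0.0, 0.0], [0.8, -0.03, 0.0, 0.001, -0.1, 0.1, 0.1], [0.8, -0.033, -0.018, -0.014, 0.0, 0.0, 0.0]]
[[0.8, -0.034, -0.018, -0.014, 0.0, 0.0, 0.0], [0.8, -0.033, -0.018, -0.014, 0.0, 0.0, 0.0], [0.8, 0.0, -0.024, -0.033, 0.0, 0.0, 0.0], [0.8, 0.0, -0.024, -0.033, 0.0, 0.0, 0.0], [0.8, 0.0, -0.024, -0.033, 0.0, 0.0, 0.0]]
[[0.8, 0.0, -0.024, -0.033, 0.0, 0.0, 0.0], [0.8, 0.0, -0.025, -0.034, 0.0, 0.0, 0.0], [0.8, 0.033, 0.0, 0.0, 0.0, 0.0, 0.0], [0.8, 0.033, 0.0, 0.0, 0.0, 0.0, 0.0], [0.8, 0.033, 0.0, 0.0, 0.0, 0.0, 0.0]]
[[0.8, 0.033, 0.0, 0.0, 0.0, 0.0, 0.0]]
end [0.556  0.0237 0.2078]
```

Call:
move_arm(rows=[[0.8,-0.03,0,0,0,0,0],[0.8,-0.03,0,0.001,0,0,0],[0.8,-0.03,0,0,0,0,0],[0.8,-0.03,0,0.001,0,0,0],[0.8,-0.033,-0.018,-0.014,0,0,0]])

```text
time_s: 4.22
tool_pos: [0.414, 0.2315, 0.2735]
tool_rot: [0.523, -0.476, 0.522, 0.476]
force: [1.6, 0.4, -1.2]
width: 0.0235
```

Call:
move_arm(rows=[[0.8,-0.034,-0.018,-0.014,0,0,0],[0.8,-0.033,-0.018,-0.014,0,0,0],[0.8,0,-0.024,-0.033,0,0,0],[0.8,0,-0.024,-0.033,0,0,0],[0.8,0,-0.024,-0.033,0,0,0]])

```text
time_s: 4.63
tool_pos: [0.5119, 0.0924, 0.3401]
tool_rot: [0.524, -0.477, 0.522, 0.475]
force: [0.6, 0.9, -0.7]
width: 0.0234
```

Call:
move_arm(rows=[[0.8,0,-0.024,-0.033,0,0,0],[0.8,0,-0.025,-0.034,0,0,0],[0.8,0.033,0,0,0,0,0],[0.8,0.033,0,0,0,0,0],[0.8,0.033,0,0,0,0,0]])

```text
time_s: 5.05
tool_pos: [0.5538, 0.0221, 0.2392]
tool_rot: [0.524, -0.476, 0.523, 0.475]
force: [0.3, -0.2, -0.8]
width: 0.0233
```

Call:
move_arm(rows=[[0.8,0.03,0,0,0,0,0],[0.8,0,0,0,0,0,0]])

```text
time_s: 5.22
tool_pos: [0.5518, 0.023, 0.2054]
tool_rot: [0.521, -0.474, 0.525, 0.477]
force: [0.9, -0.3, -0.8]
width: 0.0236
```

```bash
python3 - <<'E'
from h import *
f=grab('wrist','w3');print(f['obs']['tool_pos'],f['obs']['force'])
f=grab('side','s3')
b=cv2.imread('pics/s3.png')[100:280,140:380];cv2.imwrite('pics/s3c.png',cv2.resize(b,None,fx=3,fy=3))
E
```

```text
[0.5517562  0.02301359 0.20541814] [ 0.88836081 -0.27891651 -0.82871926]
```

View pics/w3.png

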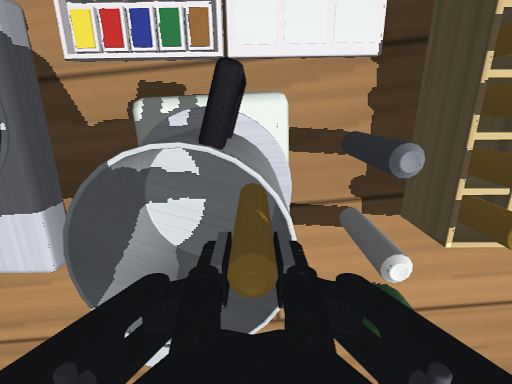

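View pics/s3c.png

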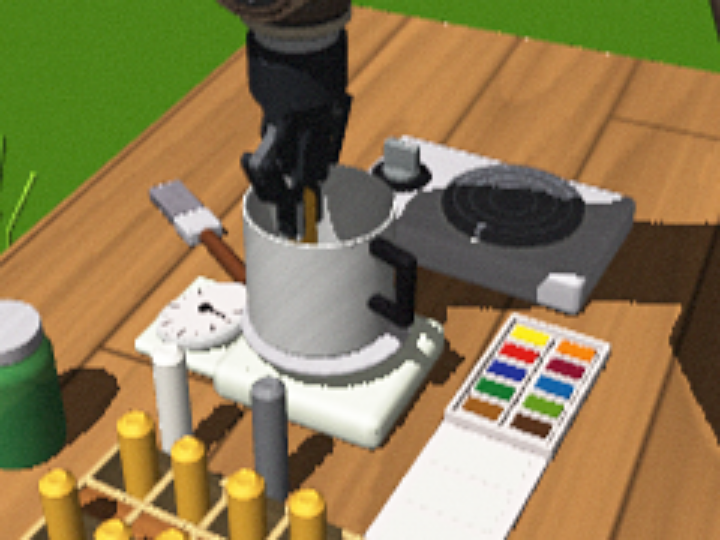

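Call:
move_arm(rows=[[0.64,0,0,0,0,0,0],[0.64,0,0,0,0,0,0],[0.62,-0.02,0,0,0,0,0],[0.62,-0.03,0,0,0,0,0],[0.6,-0.04,0,0,0,0,0]])

```text
time_s: 5.73
tool_pos: [0.5531, 0.0231, 0.3004]
tool_rot: [0.523, -0.475, 0.524, 0.476]
force: [0.5, -0.0, -0.2]
width: 0.0341
```

```bash
python3 - <<'E'
from h import *
f=grab('wrist','w4');print(f['obs']['tool_pos'],f['obs']['force'])
E
python3 plan.py .4 .53,.12,.28,85 .44,.247,.2,85 .44,.2445,.118,85
```

```text
[0.55309852 0.02314257 0.30036827] [ 0.54572439 -0.01855715 -0.21744156]
now [0.5555 0.0231 0.3095] yaw 84.6 w 0.0341 t 5.7833
[[0.4, 0.01, 0.012, 0.031, -0.1, 0.0, 0.2], [0.4, 0.01, 0.011, 0.032, -0.2, 0.0, 0.2], [0.4, 0.009, 0.011, 0.031, -0.1, 0.0, 0.2], [0.4, 0.016, 0.02, 0.024, 0.0, 0.0, 0.0], [0.4, 0.016, 0.02, 0.024, 0.0, 0.0, 0.0]]
[[0.4, 0.016, 0.02, 0.024, 0.0, 0.0, 0.0], [0.4, 0.016, 0.021, 0.023, 0.0, 0.0, 0.0], [0.4, 0.016, 0.02, 0.024, 0.0, 0.0, 0.0], [0.4, 0.027, 0.0, -0.001, 0.0, 0.0, 0.0], [0.4, 0.028, 0.0, -0.001, 0.0, 0.0, 0.0]]
[[0.4, 0.027, 0.0, -0.001, 0.0, 0.0, 0.0]]
end [0.44   0.2442 0.1182]
```

View pics/w4.png

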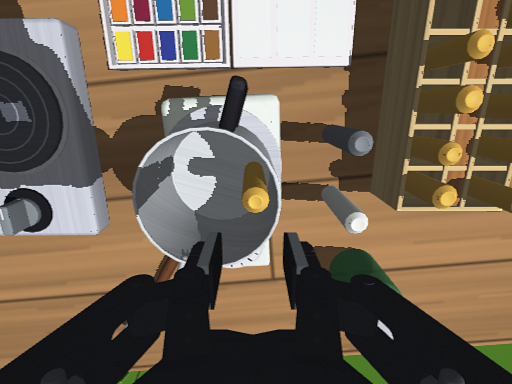

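Call:
move_arm(rows=[[0.4,0.01,0.012,0.031,0,0,0],[0.4,0.01,0.011,0.032,0,0,0],[0.4,0.009,0.011,0.031,0,0,0],[0.4,0.016,0.02,0.024,0,0,0],[0.4,0.016,0.02,0.024,0,0,0]])

```text
time_s: 6.2
tool_pos: [0.4933, 0.1728, 0.2395]
tool_rot: [0.524, -0.477, 0.522, 0.475]
force: [0.4, 0.2, 0.0]
width: 0.0511
```

Call:
move_arm(rows=[[0.4,0.016,0.02,0.024,0,0,0],[0.4,0.016,0.021,0.023,0,0,0],[0.4,0.016,0.02,0.024,0,0,0],[0.4,0.027,0,0,0,0,0],[0.4,0.028,0,0,0,0,0]])

```text
time_s: 6.62
tool_pos: [0.4394, 0.2497, 0.1365]
tool_rot: [0.524, -0.477, 0.521, 0.476]
force: [0.7, 0.2, 0.4]
width: 0.0512
```

Call:
move_arm(rows=[[0.4,0.027,0,0,0,0,0],[0.8,0,0,0,0,0,0],[0.8,0,0,0,0,0,0],[0.8,0,0,0,0,0,0],[0.8,0,0,0,0,0,0]])

```text
time_s: 7.03
tool_pos: [0.4404, 0.2481, 0.1101]
tool_rot: [0.524, -0.476, 0.522, 0.475]
force: [0.2, -0.2, -0.6]
width: 0.0253
```

```bash
python3 - <<'E'
from h import *
f=grab('wrist','w5')
import math
for a in (85,145,205,265,325,25): print(a,.552+.045*math.cos(math.radians(a)),-.021+.045*math.sin(math.radians(a)))
E
python3 plan.py .8 .44,.245,.24,85 .47,.21,.345,85 .5455,-.0585,.345,85 .5455,-.0585,.207,85
```

```text
85 0.5559220084236447 0.023828761414128544
145 0.5151381580069954 0.0048109396357970645
205 0.5112161495833508 -0.040017821778331464
265 0.5480779915763554 -0.06582876141412855
325 0.5888618419930046 -0.04681093963579709
25 0.5927838504166493 -0.0019821782216685284
now [0.4403 0.248  0.11  ] yaw 84.6 w 0.0254 t 7.0833
[[0.8, -0.032, 0.0, -0.001, -0.1, 0.0, 0.0], [0.8, -0.033, 0.0, -0.001, -0.1, 0.0, 0.1], [0.8, -0.032, 0.0, 0.0, -0.1, 0.0, 0.0], [0.8, -0.033, 0.0, -0.001, -0.1, 0.1, 0.1], [0.8, -0.035, -0.011, -0.011, 0.0, 0.0, 0.0]]
[[0.8, -0.035, -0.011, -0.011, 0.0, 0.0, 0.0], [0.8, -0.035, -0.011, -0.01, 0.0, 0.0, 0.0], [0.8, 0.0, -0.014, -0.037, 0.0, 0.0, 0.0], [0.8, 0.0, -0.014, -0.037, 0.0, 0.0, 0.0], [0.8, 0.0, -0.014, -0.037, 0.0, 0.0, 0.0]]
[[0.8, 0.0, -0.014, -0.037, 0.0, 0.0, 0.0], [0.8, 0.0, -0.014, -0.038, 0.0, 0.0, 0.0], [0.8, 0.0, -0.014, -0.037, 0.0, 0.0, 0.0], [0.8, 0.0, -0.015, -0.038, 0.0, 0.0, 0.0], [0.8, 0.035, 0.0, 0.0, 0.0, 0.0, 0.0]]
[[0.8, 0.034, 0.0, 0.0, 0.0, 0.0, 0.0], [0.8, 0.035, 0.0, 0.0, 0.0, 0.0, 0.0], [0.8, 0.034, 0.0, 0.0, 0.0, 0.0, 0.0]]
end [ 0.5455 -0.0586  0.207 ]
```

View pics/w5.png

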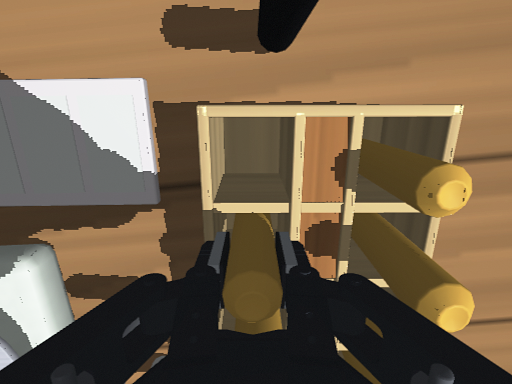

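Call:
move_arm(rows=[[0.8,-0.032,0,-0.001,0,0,0],[0.8,-0.033,0,-0.001,0,0,0],[0.8,-0.032,0,0,0,0,0],[0.8,-0.033,0,-0.001,0,0,0],[0.8,-0.035,-0.011,-0.011,0,0,0]])

```text
time_s: 7.5
tool_pos: [0.4478, 0.2334, 0.2761]
tool_rot: [0.523, -0.476, 0.522, 0.476]
force: [0.5, 0.3, -0.7]
width: 0.0253
```

Call:
move_arm(rows=[[0.8,-0.035,-0.011,-0.011,0,0,0],[0.8,-0.035,-0.011,-0.01,0,0,0],[0.8,0,-0.014,-0.037,0,0,0],[0.8,0,-0.014,-0.037,0,0,0],[0.8,0,-0.014,-0.037,0,0,0]])

```text
time_s: 7.92
tool_pos: [0.5002, 0.094, 0.3453]
tool_rot: [0.524, -0.477, 0.522, 0.475]
force: [-0.0, 0.9, -0.8]
width: 0.0253
```

Call:
move_arm(rows=[[0.8,0,-0.014,-0.037,0,0,0],[0.8,0,-0.014,-0.038,0,0,0],[0.8,0,-0.014,-0.037,0,0,0],[0.8,0,-0.014,-0.038,0,0,0],[0.8,0.035,0,0,0,0,0]])

```text
time_s: 8.33
tool_pos: [0.545, -0.0654, 0.314]
tool_rot: [0.526, -0.479, 0.522, 0.471]
force: [1.5, -0.2, -1.4]
width: 0.0252
```

Call:
move_arm(rows=[[0.8,0.034,0,0,0,0,0],[0.8,0.035,0,0,0,0,0],[0.8,0.034,0,0,0,0,0],[0.8,0,0,0,0,0,0]])

```text
time_s: 8.67
tool_pos: [0.5399, -0.0591, 0.2015]
tool_rot: [0.522, -0.474, 0.525, 0.478]
force: [0.5, 0.8, -1.5]
width: 0.0251
```

```bash
python3 - <<'E'
from h import *
f=grab('wrist','w6');print(f['obs']['tool_pos'],f['obs']['force'])
E
```

```text
[ 0.5398953  -0.05912166  0.20147065] [ 0.45480736  0.78568984 -1.49055076]
```

View pics/w6.png

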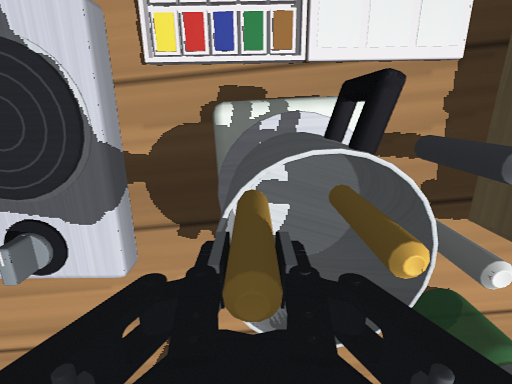

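Call:
move_arm(rows=[[0.62,0,0,0,0,0,0],[0.62,0,0,0,0,0,0],[0.62,-0.02,0,0,0,0,0],[0.62,-0.03,0,0,0,0,0],[0.6,-0.04,0,0,0,0,0]])

```text
time_s: 9.13
tool_pos: [0.5414, -0.059, 0.297]
tool_rot: [0.523, -0.476, 0.523, 0.476]
force: [1.3, -0.7, 0.2]
width: 0.034
```

```bash
python3 - <<'E'
from h import *
f=grab('wrist','w7');print(f['obs']['tool_pos'],f['obs']['force'])
E
python3 plan.py .4 .54,.05,.31,85 .489,.2463,.2,85 .489,.2463,.115,85
```

```text
[ 0.54142032 -0.05898567  0.29701844] [ 1.26073393 -0.67468999  0.24353977]
now [ 0.5437 -0.0594  0.306 ] yaw 84.6 w 0.034 t 9.1833
[[0.4, -0.001, 0.005, 0.036, -0.1, 0.0, 0.2], [0.4, -0.002, 0.004, 0.036, -0.2, 0.0, 0.2], [0.4, -0.001, 0.005, 0.037, -0.1, -0.1, 0.3], [0.4, 0.018, 0.011, 0.032, 0.0, 0.0, 0.0], [0.4, 0.018, 0.011, 0.032, 0.0, 0.0, 0.0]]
[[0.4, 0.018, 0.011, 0.032, 0.0, 0.0, 0.0], [0.4, 0.019, 0.012, 0.032, 0.0, 0.0, 0.0], [0.4, 0.018, 0.011, 0.031, 0.0, 0.0, 0.0], [0.4, 0.019, 0.012, 0.032, 0.0, 0.0, 0.0], [0.4, 0.028, 0.0, 0.0, 0.0, 0.0, 0.0]]
[[0.4, 0.028, 0.0, 0.0, 0.0, 0.0, 0.0], [0.4, 0.029, 0.0, 0.0, 0.0, 0.0, 0.0]]
end [0.4886 0.2466 0.1148]
```

View pics/w7.png

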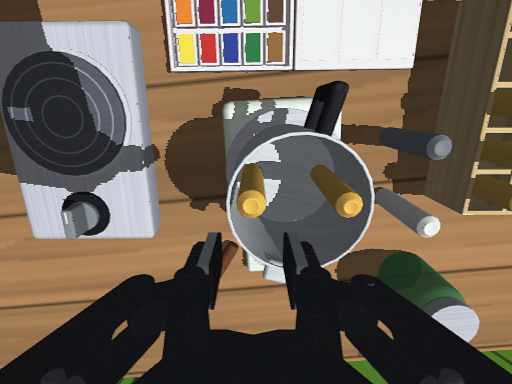

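Call:
move_arm(rows=[[0.4,-0.001,0.005,0.036,0,0,0],[0.4,-0.002,0.004,0.036,0,0,0],[0.4,-0.001,0.005,0.037,0,0,0],[0.4,0.018,0.011,0.032,0,0,0],[0.4,0.018,0.011,0.032,0,0,0]])

```text
time_s: 9.6
tool_pos: [0.5228, 0.1182, 0.2659]
tool_rot: [0.525, -0.477, 0.521, 0.474]
force: [0.8, 0.3, 0.3]
width: 0.0512
```

Call:
move_arm(rows=[[0.4,0.018,0.011,0.032,0,0,0],[0.4,0.019,0.012,0.032,0,0,0],[0.4,0.018,0.011,0.031,0,0,0],[0.4,0.019,0.012,0.032,0,0,0],[0.4,0.028,0,0,0,0,0]])

```text
time_s: 10.02
tool_pos: [0.4885, 0.2522, 0.1638]
tool_rot: [0.525, -0.478, 0.52, 0.476]
force: [0.9, 0.1, -0.6]
width: 0.0512
```

Call:
move_arm(rows=[[0.4,0.028,0,0,0,0,0],[0.4,0.022,0,0,0,0,0],[0.8,0,0,0,0,0,0],[0.8,0,0,0,0,0,0],[0.8,0,0,0,0,0,0]])

```text
time_s: 10.43
tool_pos: [0.4897, 0.2475, 0.1133]
tool_rot: [0.524, -0.476, 0.522, 0.475]
force: [-0.0, -0.6, 0.2]
width: 0.0273
```

Call:
move_arm(rows=[[0.8,0,0,0,0,0,0]])

```text
time_s: 10.52
tool_pos: [0.4896, 0.2474, 0.1133]
tool_rot: [0.524, -0.476, 0.522, 0.475]
force: [-0.3, -0.2, -0.1]
width: 0.0272
```

```bash
python3 plan.py .8 .489,.246,.24,85 .5,.21,.345,75 .593,-.002,.345,25 .593,-.002,.203,25
```

```text
now [0.4896 0.2474 0.1133] yaw 84.6 w 0.0272 t 10.5167
[[0.8, -0.032, 0.0, 0.0, -0.1, 0.0, 0.0], [0.8, -0.032, 0.0, 0.0, -0.1, 0.0, 0.1], [0.8, -0.031, 0.0, -0.001, -0.1, 0.0, 0.0], [0.8, -0.032, 0.0, 0.0, -0.1, 0.1, 0.1], [0.8, -0.035, -0.005, -0.012, 3.3, 0.0, 0.0]]
[[0.8, -0.035, -0.005, -0.011, 3.3, 0.0, 0.0], [0.8, -0.035, -0.006, -0.011, 3.4, 0.0, 0.0], [0.8, 0.0, -0.018, -0.023, 6.2, 0.0, 0.0], [0.8, 0.0, -0.02, -0.02, 6.3, 0.0, 0.0], [0.8, 0.0, -0.023, -0.018, 6.2, 0.0, 0.0]]
[[0.8, 0.0, -0.024, -0.016, 6.3, 0.0, 0.0], [0.8, 0.0, -0.026, -0.013, 6.2, 0.0, 0.0], [0.8, 0.0, -0.027, -0.01, 6.3, 0.0, 0.0], [0.8, 0.0, -0.028, -0.007, 6.2, 0.0, 0.0], [0.8, 0.0, -0.029, -0.003, 6.3, 0.0, 0.0]]
[[0.8, 0.036, 0.0, 0.0, 0.0, 0.0, 0.0], [0.8, 0.035, 0.0, 0.0, 0.0, 0.0, 0.0], [0.8, 0.036, 0.0, 0.0, 0.0, 0.0, 0.0], [0.8, 0.035, 0.0, 0.0, 0.0, 0.0, 0.0]]
end [ 0.593  -0.0017  0.2034]
```

Call:
move_arm(rows=[[0.8,-0.032,0,0,0,0,0],[0.8,-0.032,0,0,0,0,0],[0.8,-0.031,0,-0.001,0,0,0],[0.8,-0.032,0,0,0,0,0],[0.8,-0.035,-0.005,-0.012,3.3,0,0]])

```text
time_s: 10.93
tool_pos: [0.4917, 0.2345, 0.2762]
tool_rot: [0.537, -0.461, 0.536, 0.461]
force: [0.1, -0.1, -0.6]
width: 0.027
```

Call:
move_arm(rows=[[0.8,-0.035,-0.005,-0.011,3.3,0,0],[0.8,-0.035,-0.006,-0.011,3.4,0,0],[0.8,0,-0.018,-0.023,6.2,0,0],[0.8,0,-0.02,-0.02,6.3,0,0],[0.8,0,-0.023,-0.018,6.2,0,0]])

```text
time_s: 11.35
tool_pos: [0.5335, 0.1295, 0.3458]
tool_rot: [0.627, -0.33, 0.624, 0.329]
force: [0.3, 0.1, -1.7]
width: 0.0276
```

Call:
move_arm(rows=[[0.8,0,-0.024,-0.016,6.3,0,0],[0.8,0,-0.026,-0.013,6.2,0,0],[0.8,0,-0.027,-0.01,6.3,0,0],[0.8,0,-0.028,-0.007,6.2,0,0],[0.8,0,-0.029,-0.003,6.3,0,0]])

```text
time_s: 11.77
tool_pos: [0.5907, -0.004, 0.3452]
tool_rot: [0.692, -0.149, 0.691, 0.148]
force: [0.3, 1.0, -0.3]
width: 0.0272
```

Call:
move_arm(rows=[[0.8,0.036,0,0,0,0,0],[0.8,0.035,0,0,0,0,0],[0.8,0.036,0,0,0,0,0],[0.8,0.034,0,0,0,0,0],[0.8,0,0,0,0,0,0]])

```text
time_s: 12.18
tool_pos: [0.5887, -0.0025, 0.1983]
tool_rot: [0.689, -0.15, 0.693, 0.151]
force: [0.1, -0.2, -1.1]
width: 0.0272
```

```bash
python3 - <<'E'
from h import *
f=grab('wrist','w8');print(f['obs']['tool_pos'],f['obs']['force'])
E
```

```text
[ 0.58869045 -0.00249587  0.19826705] [ 0.12931482 -0.24137639 -1.11192332]
```

View pics/w8.png

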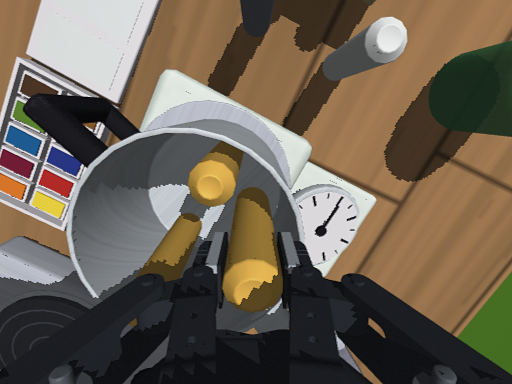

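Call:
move_arm(rows=[[0.6,0,0,0,0,0,0],[0.6,0,0,0,0,0,0],[0.6,-0.02,0,0,0,0,0],[0.6,-0.03,0,0,0,0,0],[0.6,-0.04,0,0,0,0,0]])

```text
time_s: 12.65
tool_pos: [0.5902, -0.0023, 0.2941]
tool_rot: [0.691, -0.15, 0.691, 0.151]
force: [0.6, 0.4, 0.1]
width: 0.0345
```

```bash
python3 - <<'E'
from h import *
f=grab('wrist','w9');print(f['obs']['tool_pos'],f['obs']['force'])
E
python3 plan.py .4 .56,.12,.32,60 .5425,.2332,.2,85 .5425,.2332,.117,85
```

```text
[ 0.59024595 -0.00230703  0.294128  ] [0.5871109  0.37641916 0.08457925]
now [ 0.5926 -0.0025  0.3036] yaw 24.6 w 0.0344 t 12.7
[[0.4, -0.003, 0.021, 0.004, -5.9, 0.1, 0.1], [0.4, -0.003, 0.02, 0.006, -5.9, 0.1, 0.1], [0.4, -0.003, 0.02, 0.008, -5.9, 0.1, 0.1], [0.4, -0.003, 0.019, 0.009, -5.9, 0.1, 0.1], [0.4, -0.002, 0.018, 0.011, -5.9, 0.0, 0.1]]
[[0.4, -0.003, 0.016, 0.014, -5.9, 0.1, 0.0], [0.4, 0.03, 0.018, 0.022, -6.3, 0.0, 0.0], [0.4, 0.03, 0.015, 0.024, -6.2, 0.0, 0.0], [0.4, 0.03, 0.013, 0.026, -6.3, 0.0, 0.0], [0.4, 0.03, 0.01, 0.027, -6.2, 0.0, 0.0]]
[[0.4, 0.028, 0.0, 0.0, 0.0, 0.0, 0.0], [0.4, 0.028, 0.0, 0.0, 0.0, 0.0, 0.0], [0.4, 0.027, 0.0, 0.0, 0.0, 0.0, 0.0]]
end [0.5422 0.2336 0.1173]
```

View pics/w9.png

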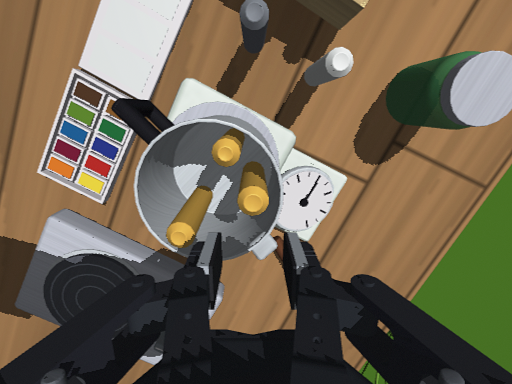

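Call:
move_arm(rows=[[0.4,-0.003,0.021,0.004,-5.9,0,0],[0.4,-0.003,0.02,0.006,-5.9,0,0],[0.4,-0.003,0.02,0.008,-5.9,0,0],[0.4,-0.003,0.019,0.009,-5.9,0,0],[0.4,-0.002,0.018,0.011,-5.9,0,0]])

```text
time_s: 13.12
tool_pos: [0.563, 0.1008, 0.3092]
tool_rot: [0.63, -0.324, 0.628, 0.322]
force: [-0.5, -0.1, -0.4]
width: 0.0508
```

Call:
move_arm(rows=[[0.4,-0.003,0.016,0.014,-5.9,0,0],[0.4,0.03,0.018,0.022,-6.3,0,0],[0.4,0.03,0.015,0.024,-6.2,0,0],[0.4,0.03,0.013,0.026,-6.3,0,0],[0.4,0.03,0.01,0.027,-6.2,0,0]])

```text
time_s: 13.53
tool_pos: [0.5409, 0.2352, 0.1909]
tool_rot: [0.522, -0.48, 0.519, 0.478]
force: [0.8, -0.7, -0.2]
width: 0.0512
```

Call:
move_arm(rows=[[0.4,0.028,0,0,0,0,0],[0.4,0.028,0,0,0,0,0],[0.4,0.025,0,0,0,0,0],[0.8,0,0,0,0,0,0],[0.8,0,0,0,0,0,0]])

```text
time_s: 13.95
tool_pos: [0.5411, 0.2339, 0.1096]
tool_rot: [0.522, -0.478, 0.521, 0.478]
force: [0.2, 0.1, 0.6]
width: 0.0279
```

Call:
move_arm(rows=[[0.8,0,0,0,0,0,0],[0.8,0,0,0,0,0,0]])

```text
time_s: 14.12
tool_pos: [0.5416, 0.2338, 0.1108]
tool_rot: [0.523, -0.478, 0.52, 0.477]
force: [-0.1, 0.1, -0.3]
width: 0.0253
```

```bash
python3 plan.py .8 .542,.233,.24,85 .54,.2,.345,75 .513,-.039,.345,25 .513,-.039,.205,25
```

```text
now [0.5416 0.2338 0.1108] yaw 85.0 w 0.0253 t 14.1167
[[0.8, -0.032, 0.0, 0.0, 0.0, 0.0, 0.0], [0.8, -0.032, 0.0, 0.0, 0.0, 0.0, 0.1], [0.8, -0.033, 0.0, 0.0, 0.0, 0.0, 0.0], [0.8, -0.032, -0.001, -0.001, 0.0, 0.1, 0.1], [0.8, -0.035, 0.0, -0.011, 3.3, 0.0, 0.0]]
[[0.8, -0.035, -0.001, -0.011, 3.3, 0.0, 0.0], [0.8, -0.035, -0.002, -0.011, 3.4, 0.0, 0.0], [0.8, 0.0, -0.004, -0.03, 6.2, 0.0, 0.0], [0.8, 0.0, -0.008, -0.029, 6.3, 0.0, 0.0], [0.8, 0.0, -0.011, -0.028, 6.2, 0.0, 0.0]]
[[0.8, 0.0, -0.014, -0.027, 6.3, 0.0, 0.0], [0.8, 0.0, -0.016, -0.025, 6.2, 0.0, 0.0], [0.8, 0.0, -0.019, -0.023, 6.3, 0.0, 0.0], [0.8, 0.0, -0.022, -0.021, 6.2, 0.0, 0.0], [0.8, 0.0, -0.023, -0.018, 6.3, 0.0, 0.0]]
[[0.8, 0.035, 0.0, 0.0, 0.0, 0.0, 0.0], [0.8, 0.035, 0.0, 0.0, 0.0, 0.0, 0.0], [0.8, 0.035, 0.0, 0.0, 0.0, 0.0, 0.0], [0.8, 0.035, 0.0, 0.0, 0.0, 0.0, 0.0]]
end [ 0.5128 -0.039   0.2049]
```

Call:
move_arm(rows=[[0.8,-0.032,0,0,0,0,0],[0.8,-0.032,0,0,0,0,0],[0.8,-0.033,0,0,0,0,0],[0.8,-0.032,-0.001,-0.001,0,0,0],[0.8,-0.035,0,-0.011,3.3,0,0]])

```text
time_s: 14.53
tool_pos: [0.5403, 0.2222, 0.2756]
tool_rot: [0.535, -0.463, 0.534, 0.463]
force: [0.2, -0.5, -0.2]
width: 0.0253
```

Call:
move_arm(rows=[[0.8,-0.035,-0.001,-0.011,3.3,0,0],[0.8,-0.035,-0.002,-0.011,3.4,0,0],[0.8,0,-0.004,-0.03,6.2,0,0],[0.8,0,-0.008,-0.029,6.3,0,0],[0.8,0,-0.011,-0.028,6.2,0,0]])

```text
time_s: 14.95
tool_pos: [0.5289, 0.1085, 0.3449]
tool_rot: [0.626, -0.333, 0.623, 0.331]
force: [0.4, -0.3, -0.3]
width: 0.0255
```

Call:
move_arm(rows=[[0.8,0,-0.014,-0.027,6.3,0,0],[0.8,0,-0.016,-0.025,6.2,0,0],[0.8,0,-0.019,-0.023,6.3,0,0],[0.8,0,-0.022,-0.021,6.2,0,0],[0.8,0,-0.023,-0.018,6.3,0,0]])

```text
time_s: 15.37
tool_pos: [0.5115, -0.0405, 0.3443]
tool_rot: [0.692, -0.151, 0.69, 0.151]
force: [0.2, -0.1, -0.8]
width: 0.0253
```

```bash
python3 - <<'E'
from h import *
f=grab('wrist','w10');print(f['obs']['tool_pos'],f['obs']['force'])
E
```

```text
[ 0.5114809  -0.04048023  0.34426668] [ 0.23258031 -0.14834555 -0.75502199]
```

View pics/w10.png

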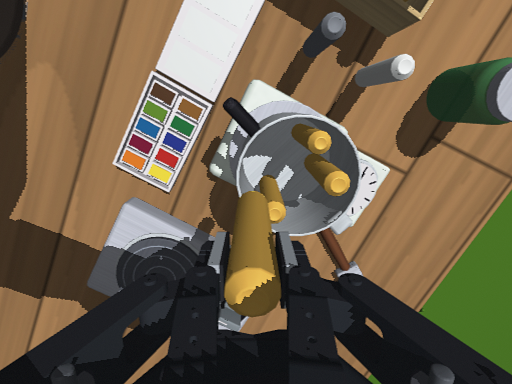

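```bash
cat >> h.py <<'E'
def ringpts(d,c,r):
    return np.array([w2p(d,[c[0]+r*np.cos(a),c[1]+r*np.sin(a),c[2]]) for a in np.linspace(0,6.283,40)])
def overlay(tag,out,c,r=.066,ha=None):
    d=ld(tag);im=cv2.cvtColor(d['img'],cv2.COLOR_RGB2BGR);im=cv2.resize(im,None,fx=1.5,fy=1.5)
    cv2.polylines(im,[np.round(ringpts(d,c,r)*1.5).astype(int)],True,(0,0,255),1)
    if ha is not None:
        for rr in (.066,.094,.109):
            p=w2p(d,[c[0]+rr*np.cos(ha),c[1]+rr*np.sin(ha),c[2]-.004])*1.5
            cv2.circle(im,tuple(int(v) for v in np.round(p)),2,(255,0,255),-1)
    cv2.imwrite(f'pics/{out}.png',im)
E
python3 - <<'E'
from h import *
overlay('w10','o10',(.552,-.021,.176),ha=np.radians(159))
E
```

```text
(no output)
```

View pics/o10.png

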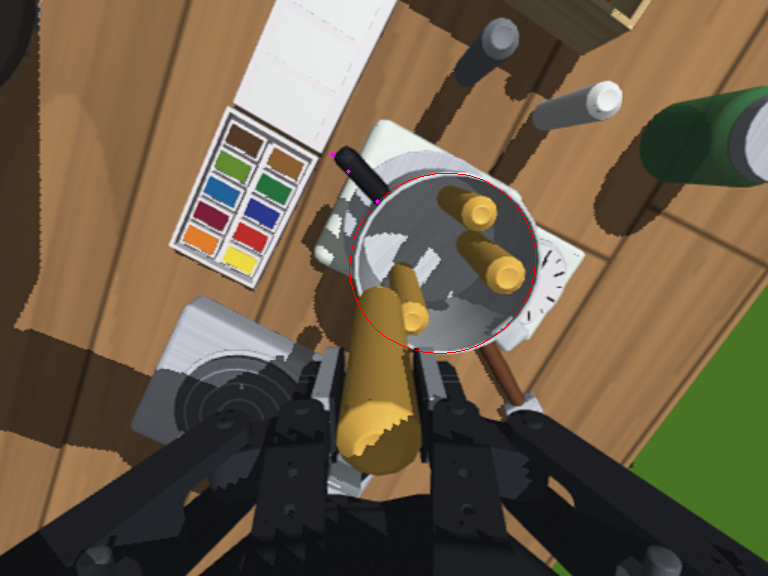

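```bash
python3 - <<'E'
from h import *
d=ld('w10')
for u,v in [(275,211),(320,142),(338,182)]: print(p2w(d,u,v,.19))
E
python3 plan.py .8  .509,-.034,.345,25 .509,-.034,.205,25
```

```text
[ 0.54554384 -0.0580914   0.19      ]
[0.55388998 0.02506446 0.19      ]
[ 0.59013796 -0.00282456  0.19      ]
now [ 0.5113 -0.0441  0.3442] yaw 24.1 w 0.0249 t 15.4167
[[0.8, -0.001, 0.01, 0.002, -0.9, 0.1, 0.2], [0.8, 0.035, 0.0, 0.0, 0.0, 0.0, 0.0], [0.8, 0.035, 0.0, 0.0, 0.0, 0.0, 0.0], [0.8, 0.035, 0.0, 0.0, 0.0, 0.0, 0.0], [0.8, 0.035, 0.0, 0.0, 0.0, 0.0, 0.0]]
end [ 0.5089 -0.0341  0.2052]
```

Call:
move_arm(rows=[[0.8,0,0.007,0.001,0,0,0],[0.8,0.035,0,0,0,0,0],[0.8,0.035,0,0,0,0,0],[0.8,0.035,0,0,0,0,0],[0.8,0.035,0,0,0,0,0]])

```text
time_s: 15.83
tool_pos: [0.5101, -0.0315, 0.2026]
tool_rot: [0.691, -0.154, 0.689, 0.153]
force: [0.8, -0.3, -1.4]
width: 0.0254
```

Call:
move_arm(rows=[[0.8,0,0,0,0,0,0],[0.6,0,0,0,0,0,0],[0.6,0,0,0,0,0,0],[0.6,-0.02,0,0,0,0,0],[0.6,-0.035,0,0,0,0,0]])

```text
time_s: 16.25
tool_pos: [0.5096, -0.0319, 0.2582]
tool_rot: [0.69, -0.153, 0.691, 0.153]
force: [1.1, -0.1, -0.8]
width: 0.0341
```

Call:
move_arm(rows=[[0.6,-0.04,0,0,0,0,0]])

```text
time_s: 16.33
tool_pos: [0.5098, -0.0319, 0.3003]
tool_rot: [0.691, -0.153, 0.69, 0.153]
force: [1.4, -0.3, 0.4]
width: 0.0343
```

```bash
python3 - <<'E'
from h import *
f=grab('wrist','w11');print(f['obs']['tool_pos'],f['obs']['force'])
overlay('w11','o11',(.552,-.021,.174))
E
python3 plan.py .4 .56,.1,.31,60 .588,.2305,.2,85 .588,.2305,.12,85
```

```text
[ 0.50982029 -0.03193333  0.30028185] [ 1.43147219 -0.26402495  0.35685091]
now [ 0.5121 -0.0323  0.3087] yaw 25.0 w 0.0345 t 16.3833
[[0.4, 0.0, 0.02, 0.02, -7.0, 0.1, 0.1], [0.4, 0.0, 0.017, 0.022, -7.0, 0.1, 0.1], [0.4, 0.0, 0.015, 0.024, -7.0, 0.1, 0.1], [0.4, -0.001, 0.011, 0.026, -7.0, 0.1, 0.1], [0.4, 0.0, 0.009, 0.027, -7.0, 0.0, 0.2]]
[[0.4, 0.022, 0.008, 0.025, -5.0, 0.0, 0.0], [0.4, 0.022, 0.006, 0.026, -5.0, 0.0, 0.0], [0.4, 0.022, 0.004, 0.026, -5.0, 0.0, 0.0], [0.4, 0.022, 0.001, 0.027, -5.0, 0.0, 0.0], [0.4, 0.022, -0.001, 0.027, -5.0, 0.0, 0.0]]
[[0.4, 0.04, 0.0, 0.0, 0.0, 0.0, 0.0], [0.4, 0.04, 0.0, 0.0, 0.0, 0.0, 0.0]]
end [0.5877 0.2309 0.1199]
```

View pics/o11.png

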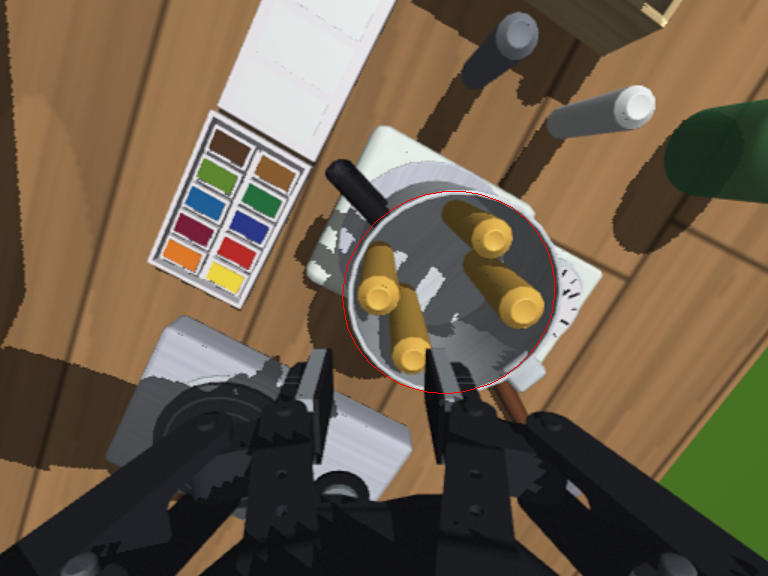

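Call:
move_arm(rows=[[0.4,0,0.02,0.02,-7,0,0],[0.4,0,0.017,0.022,-7,0,0],[0.4,0,0.015,0.024,-7,0,0],[0.4,0,0.011,0.026,-7,0,0],[0.4,0,0.009,0.027,-7,0,0]])

```text
time_s: 16.8
tool_pos: [0.5585, 0.102, 0.3004]
tool_rot: [0.613, -0.356, 0.61, 0.355]
force: [0.8, 0.4, 0.1]
width: 0.051
```

Call:
move_arm(rows=[[0.4,0.022,0.008,0.025,-5,0,0],[0.4,0.022,0.006,0.026,-5,0,0],[0.4,0.022,0.004,0.026,-5,0,0],[0.4,0.022,0.001,0.027,-5,0,0],[0.4,0.022,-0.001,0.027,-5,0,0]])

```text
time_s: 17.22
tool_pos: [0.5867, 0.2326, 0.1893]
tool_rot: [0.522, -0.48, 0.519, 0.478]
force: [0.7, -0.5, 1.2]
width: 0.0517
```

```bash
python3 plan.py .4 .5885,.2302,.12,85
```

```text
now [0.5867 0.2326 0.1893] yaw 85.2 w 0.0517 t 17.2167
[[0.4, 0.035, -0.001, -0.001, 0.1, 0.0, 0.1], [0.4, 0.034, -0.001, -0.001, 0.1, 0.1, 0.1]]
end [0.5888 0.2305 0.1203]
```

Call:
move_arm(rows=[[0.4,0.037,0,0,0,0,0],[0.4,0.037,0,0,0,0,0],[0.8,0,0,0,0,0,0],[0.8,0,0,0,0,0,0],[0.8,0,0,0,0,0,0]])

```text
time_s: 17.63
tool_pos: [0.5872, 0.231, 0.1165]
tool_rot: [0.523, -0.478, 0.52, 0.477]
force: [-0.0, -0.2, -0.9]
width: 0.0275
```

Call:
move_arm(rows=[[0.8,0,0,0,0,0,0]])

```text
time_s: 17.72
tool_pos: [0.5872, 0.2309, 0.1166]
tool_rot: [0.523, -0.478, 0.52, 0.477]
force: [-0.1, -0.4, -0.9]
width: 0.0273
```

```bash
python3 plan.py .8 .5885,.231,.24,85 .58,.2,.35,95 .589,-.0468,.35,145 .589,-.0468,.203,145
```

```text
now [0.5872 0.2309 0.1166] yaw 85.0 w 0.0273 t 17.7167
[[0.8, -0.031, 0.0, 0.0, 0.0, 0.0, 0.1], [0.8, -0.031, -0.001, 0.0, 0.0, 0.0, 0.1], [0.8, -0.031, 0.0, 0.0, 0.0, 0.0, 0.0], [0.8, -0.03, -0.001, 0.0, 0.0, 0.1, 0.1], [0.8, -0.037, 0.002, -0.01, -3.3, 0.0, 0.0]]
[[0.8, -0.037, 0.003, -0.01, -3.4, 0.0, 0.0], [0.8, -0.036, 0.003, -0.011, -3.3, 0.0, -0.1], [0.8, 0.0, 0.002, -0.031, -6.3, 0.0, 0.0], [0.8, 0.0, 0.005, -0.03, -6.2, 0.0, 0.0], [0.8, 0.0, 0.008, -0.03, -6.3, 0.0, 0.0]]
[[0.8, 0.0, 0.011, -0.029, -6.2, 0.0, 0.0], [0.8, 0.0, 0.014, -0.027, -6.3, 0.0, 0.0], [0.8, 0.0, 0.018, -0.026, -6.2, 0.0, 0.0], [0.8, 0.0, 0.02, -0.023, -6.3, 0.0, 0.0], [0.8, 0.0, 0.022, -0.021, -6.2, 0.0, 0.0]]
[[0.8, 0.037, 0.0, 0.0, 0.0, 0.0, 0.0], [0.8, 0.037, 0.0, 0.0, 0.0, 0.0, 0.0], [0.8, 0.036, 0.0, 0.0, 0.0, 0.0, 0.0], [0.8, 0.037, 0.0, 0.0, 0.0, 0.0, 0.0]]
end [ 0.5892 -0.0465  0.2026]
```

```bash
python3 plan.py .8 .5885,.231,.23,85 .58,.19,.35,57 .59,-.0475,.35,-25 .59,-.0475,.203,-25
```

```text
now [0.5872 0.2309 0.1166] yaw 85.0 w 0.0273 t 17.7167
[[0.8, -0.038, -0.001, 0.0, 0.0, 0.0, 0.1], [0.8, -0.038, 0.0, 0.0, 0.0, 0.0, 0.1], [0.8, -0.037, -0.001, 0.0, 0.0, 0.1, 0.1], [0.8, -0.03, 0.001, -0.01, 7.0, 0.0, 0.0], [0.8, -0.03, 0.0, -0.011, 7.0, 0.0, 0.0]]
[[0.8, -0.03, -0.001, -0.01, 7.0, 0.0, 0.0], [0.8, -0.03, -0.002, -0.01, 7.0, 0.0, 0.0], [0.8, 0.0, -0.012, -0.016, 6.8, 0.0, 0.0], [0.8, 0.0, -0.013, -0.015, 6.8, 0.0, 0.0], [0.8, 0.0, -0.015, -0.013, 6.8, 0.0, 0.0]]
[[0.8, 0.0, -0.016, -0.011, 6.8, 0.0, 0.0], [0.8, 0.0, -0.018, -0.009, 6.8, 0.0, 0.0], [0.8, 0.0, -0.019, -0.007, 6.9, 0.0, 0.0], [0.8, 0.0, -0.019, -0.005, 6.8, 0.0, 0.0], [0.8, 0.0, -0.02, -0.002, 6.9, 0.0, 0.0]]
[[0.8, 0.0, -0.02, 0.0, 6.8, 0.0, 0.0], [0.8, 0.0, -0.019, 0.002, 6.9, 0.0, 0.0], [0.8, 0.0, -0.019, 0.005, 6.8, 0.0, 0.0], [0.8, 0.0, -0.019, 0.007, 6.9, 0.0, 0.0], [0.8, 0.037, 0.0, 0.0, 0.0, 0.0, 0.0]]
[[0.8, 0.037, 0.0, 0.0, 0.0, 0.0, 0.0], [0.8, 0.036, 0.0, 0.0, 0.0, 0.0, 0.0], [0.8, 0.037, 0.0, 0.0, 0.0, 0.0, 0.0]]
end [ 0.5901 -0.0477  0.2027]
```

Call:
move_arm(rows=[[0.8,-0.038,-0.001,0,0,0,0],[0.8,-0.038,0,0,0,0,0],[0.8,-0.037,-0.001,0,0,0,0],[0.8,-0.03,0.001,-0.01,7,0,0],[0.8,-0.03,0,-0.011,7,0,0]])

```text
time_s: 18.13
tool_pos: [0.5836, 0.2099, 0.291]
tool_rot: [0.578, -0.41, 0.575, 0.409]
force: [0.9, 0.2, -0.4]
width: 0.0274
```

Call:
move_arm(rows=[[0.8,-0.03,-0.001,-0.01,7,0,0],[0.8,-0.03,-0.002,-0.01,7,0,0],[0.8,0,-0.012,-0.016,6.8,0,0],[0.8,0,-0.013,-0.015,6.8,0,0],[0.8,0,-0.015,-0.013,6.8,0,0]])

```text
time_s: 18.55
tool_pos: [0.5809, 0.1297, 0.3497]
tool_rot: [0.674, -0.22, 0.67, 0.22]
force: [-1.2, -0.1, -1.6]
width: 0.0274
```

Call:
move_arm(rows=[[0.8,0,-0.016,-0.011,6.8,0,0],[0.8,0,-0.018,-0.009,6.8,0,0],[0.8,0,-0.019,-0.007,6.9,0,0],[0.8,0,-0.019,-0.005,6.8,0,0],[0.8,0,-0.02,-0.002,6.9,0,0]])

```text
time_s: 18.97
tool_pos: [0.5854, 0.0301, 0.3491]
tool_rot: [0.708, -0.013, 0.706, 0.012]
force: [0.6, -0.1, 0.2]
width: 0.0271
```

Call:
move_arm(rows=[[0.8,0,-0.02,0,6.8,0,0],[0.8,0,-0.019,0.002,6.9,0,0],[0.8,0,-0.019,0.005,6.8,0,0],[0.8,0,-0.019,0.007,6.9,0,0],[0.8,0,0,0,0,0,0]])

```text
time_s: 19.38
tool_pos: [0.589, -0.0506, 0.3488]
tool_rot: [0.691, 0.156, 0.688, -0.157]
force: [-0.8, 0.7, -0.1]
width: 0.0275
```

```bash
python3 - <<'E'
from h import *
f=grab('wrist','w12');print(f['obs']['tool_pos'],f['obs']['force'],f['obs']['joint_positions'].round(2))
overlay('w12','o12',(.552,-.021,.174))
E
python3 plan.py .8 .59,-.0475,.203,-25
```

```text
[ 0.58897163 -0.05060381  0.34882293] [-0.7884807   0.71093239 -0.14722687] [-0.2   0.36  1.51 -0.    1.27  0.25]
now [ 0.5889 -0.0491  0.3486] yaw -25.2 w 0.0273 t 19.4333
[[0.8, 0.036, 0.0, 0.0, 0.0, 0.0, 0.0], [0.8, 0.037, 0.001, 0.0, -0.1, 0.1, 0.0], [0.8, 0.036, 0.0, 0.0, 0.0, 0.0, 0.0], [0.8, 0.037, 0.001, 0.0, -0.1, 0.1, 0.0]]
end [ 0.5901 -0.0474  0.2026]
```

View pics/o12.png

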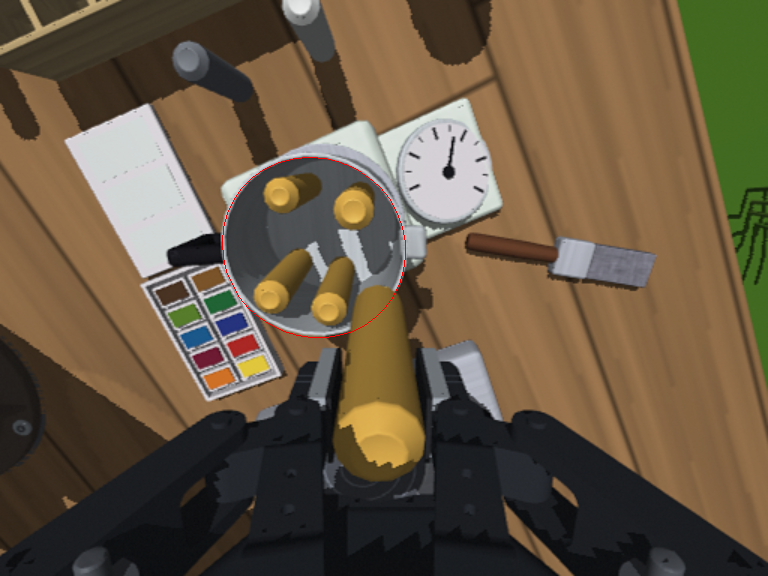

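Call:
move_arm(rows=[[0.8,0.036,0,0,0,0,0],[0.8,0.037,0,0,0,0,0],[0.8,0.036,0,0,0,0,0],[0.8,0.036,0,0,0,0,0],[0.8,0,0,0,0,0,0]])

```text
time_s: 19.85
tool_pos: [0.5871, -0.0466, 0.1971]
tool_rot: [0.688, 0.152, 0.693, -0.152]
force: [-0.2, 0.3, -1.5]
width: 0.0274
```

Call:
move_arm(rows=[[0.6,0,0,0,0,0,0],[0.6,0,0,0,0,0,0],[0.6,-0.02,0,0,0,0,0],[0.6,-0.035,0,0,0,0,0],[0.6,-0.04,0,0,0,0,0]])

```text
time_s: 20.27
tool_pos: [0.5889, -0.0474, 0.2994]
tool_rot: [0.691, 0.153, 0.69, -0.153]
force: [0.8, -0.6, 1.1]
width: 0.0341
```

```bash
python3 - <<'E'
from h import *
f=grab('wrist','w13');print(f['obs']['tool_pos'],f['obs']['force'],f['obs']['joint_positions'].round(2))
im=cv2.imread('pics/w13.png')
cv2.imwrite('pics/o13.png',cv2.resize(im,None,fx=1.5,fy=1.5,interpolation=2))
E

```

```text
[ 0.5889282  -0.04736861  0.29943693] [ 0.84791665 -0.6089268   1.13035115] [-0.19  0.4   1.58 -0.    1.16  0.24]
```

View pics/o13.png

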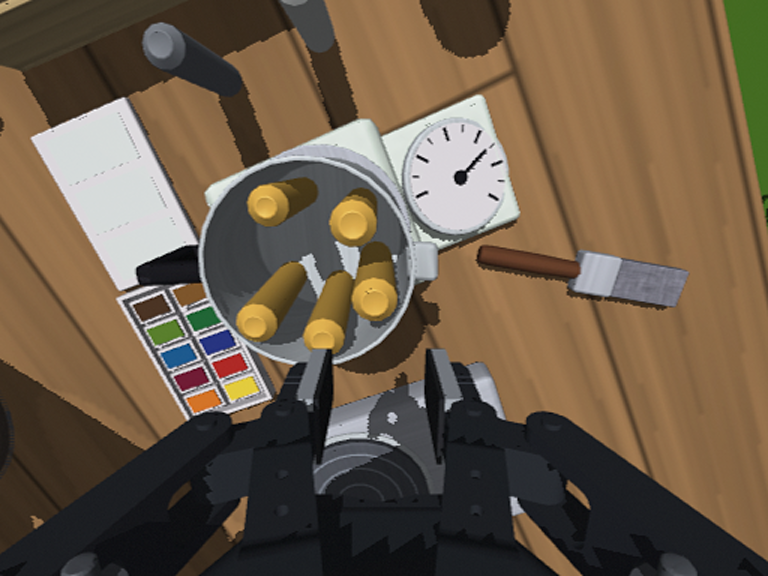

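```bash
python3 - <<'E'
from h import *
d=ld('w13')
c=p2w(d,460/1.5,178/1.5,.05);t=p2w(d,489/1.5,148/1.5,.05);p=np.array([.552,-.021])
a=np.arctan2(*(t-c)[1::-1]);
print(c,t)
# zero direction = -x of scale (towards pan)
b=np.arctan2(p[1]-c[1],p[0]-c[0]);print(np.degrees([a,b]),'g',((b-a)%(2*np.pi))/.8*100)
E
python3 plan.py .4 .58,.05,.34,40 .5514,.3196,.24,85 .5514,.3196,.108,85
```

```text
[ 0.67745633 -0.02241047  0.05      ] [ 0.70851427 -0.01001827  0.05      ]
[ 21.7521264  179.35586774] g 343.83802497317026
now [ 0.5911 -0.0477  0.3087] yaw -25.0 w 0.034 t 20.3167
[[0.4, -0.003, 0.008, -0.005, -6.5, 0.1, 0.0], [0.4, -0.003, 0.009, -0.004, -6.5, 0.1, 0.0], [0.4, -0.003, 0.009, -0.003, -6.5, 0.1, 0.0], [0.4, -0.003, 0.01, -0.002, -6.5, 0.1, 0.0], [0.4, -0.003, 0.01, -0.001, -6.5, 0.1, 0.0]]
[[0.4, -0.003, 0.01, 0.0, -6.5, 0.0, 0.0], [0.4, -0.003, 0.01, 0.001, -6.5, 0.1, 0.0], [0.4, -0.004, 0.009, 0.003, -6.5, 0.0, 0.1], [0.4, -0.003, 0.009, 0.003, -6.5, 0.1, 0.0], [0.4, -0.004, 0.009, 0.005, -6.5, 0.0, 0.1]]
[[0.4, 0.014, 0.032, 0.022, -6.4, 0.0, 0.0], [0.4, 0.014, 0.03, 0.025, -6.4, 0.0, 0.0], [0.4, 0.015, 0.026, 0.028, -6.4, 0.0, 0.0], [0.4, 0.014, 0.023, 0.031, -6.4, 0.0, 0.0], [0.4, 0.015, 0.02, 0.033, -6.5, 0.0, 0.0]]
[[0.4, 0.014, 0.016, 0.036, -6.4, 0.0, 0.0], [0.4, 0.015, 0.012, 0.037, -6.5, 0.0, 0.0], [0.4, 0.033, 0.0, 0.0, 0.0, 0.0, 0.0], [0.4, 0.033, 0.0, 0.0, 0.0, 0.0, 0.0], [0.4, 0.033, 0.0, 0.0, 0.0, 0.0, 0.0]]
[[0.4, 0.033, 0.0, 0.0, 0.0, 0.0, 0.0]]
end [0.551  0.3201 0.1076]
```

```bash
python3 plan.py .5 .56,.05,.33,40 .405,.33,.22,85
```

```text
now [ 0.5911 -0.0477  0.3087] yaw -25.0 w 0.034 t 20.3167
[[0.5, -0.002, 0.008, -0.007, -6.5, 0.1, 0.0], [0.5, -0.002, 0.008, -0.006, -6.5, 0.1, 0.0], [0.5, -0.002, 0.009, -0.005, -6.5, 0.1, 0.0], [0.5, -0.002, 0.009, -0.004, -6.5, 0.1, 0.0], [0.5, -0.002, 0.01, -0.003, -6.5, 0.1, 0.0]]
[[0.5, -0.002, 0.01, -0.002, -6.5, 0.0, 0.0], [0.5, -0.002, 0.01, -0.001, -6.5, 0.1, 0.0], [0.5, -0.003, 0.01, 0.001, -6.5, 0.0, 0.1], [0.5, -0.002, 0.01, 0.002, -6.5, 0.1, 0.0], [0.5, -0.003, 0.01, 0.003, -6.5, 0.0, 0.1]]
[[0.5, 0.012, 0.035, 0.007, -5.0, 0.0, 0.0], [0.5, 0.012, 0.034, 0.01, -5.0, 0.0, 0.0], [0.5, 0.012, 0.033, 0.013, -5.0, 0.0, 0.0], [0.5, 0.012, 0.032, 0.016, -5.0, 0.0, 0.0], [0.5, 0.012, 0.031, 0.018, -5.0, 0.0, 0.0]]
[[0.5, 0.013, 0.029, 0.021, -5.0, 0.0, 0.0], [0.5, 0.012, 0.027, 0.023, -5.0, 0.0, 0.0], [0.5, 0.013, 0.025, 0.025, -5.0, 0.0, 0.0], [0.5, 0.012, 0.022, 0.028, -5.0, 0.0, 0.0]]
end [0.405  0.33   0.2205]
```

Call:
move_arm(rows=[[0.5,-0.002,0.008,-0.007,-6.5,0,0],[0.5,-0.002,0.008,-0.006,-6.5,0,0],[0.5,-0.002,0.009,-0.005,-6.5,0,0],[0.5,-0.002,0.009,-0.004,-6.5,0,0],[0.5,-0.002,0.01,-0.003,-6.5,0,0]])

```text
time_s: 20.73
tool_pos: [0.5739, 0.0017, 0.3096]
tool_rot: [0.707, -0.049, 0.704, 0.048]
force: [-0.0, -1.0, 0.2]
width: 0.0429
```

Call:
move_arm(rows=[[0.5,-0.002,0.01,-0.002,-6.5,0,0],[0.5,-0.002,0.01,-0.001,-6.5,0,0],[0.5,-0.003,0.01,0.001,-6.5,0,0],[0.5,-0.002,0.01,0.002,-6.5,0,0],[0.5,-0.003,0.01,0.003,-6.5,0,0]])

```text
time_s: 21.15
tool_pos: [0.5588, 0.0505, 0.3215]
tool_rot: [0.665, -0.244, 0.662, 0.243]
force: [-1.0, -0.2, -1.1]
width: 0.0424
```

Call:
move_arm(rows=[[0.5,0.012,0.035,0.007,-5,0,0],[0.5,0.012,0.034,0.01,-5,0,0],[0.5,0.012,0.033,0.013,-5,0,0],[0.5,0.012,0.032,0.016,-5,0,0],[0.5,0.012,0.031,0.018,-5,0,0]])

```text
time_s: 21.57
tool_pos: [0.4725, 0.2076, 0.2608]
tool_rot: [0.597, -0.382, 0.594, 0.381]
force: [0.7, -0.1, 0.5]
width: 0.0427
```

Call:
move_arm(rows=[[0.5,0.013,0.029,0.021,-5,0,0],[0.5,0.012,0.027,0.023,-5,0,0],[0.5,0.013,0.025,0.025,-5,0,0],[0.5,0.012,0.022,0.028,-5,0,0],[0.5,0,0,0,0,0,0]])

```text
time_s: 21.98
tool_pos: [0.4011, 0.3343, 0.2091]
tool_rot: [0.52, -0.48, 0.518, 0.48]
force: [-0.6, -0.3, -0.6]
width: 0.0429
```

```bash
python3 - <<'E'
from h import *
f=grab('wrist','w14');print(f['obs']['tool_pos'],f['obs']['force'],f['obs']['joint_positions'].round(2))
f=grab('top','t14')
cv2.imwrite('pics/t14c.png',cv2.resize(cv2.imread('pics/t14.png')[100:270,110:310],None,fx=3.5,fy=3.5,interpolation=2))
E
python3 plan.py .5 .405,.33,.113,85

```

```text
[0.40106394 0.33428108 0.20913004] [-0.57777599 -0.31687236 -0.62130885] [ 0.57  0.4   1.86  0.    0.89 -0.93]
now [0.4034 0.3316 0.2102] yaw 85.1 w 0.043 t 22.0833
[[0.5, 0.032, -0.001, -0.001, 0.0, 0.0, 0.0], [0.5, 0.033, 0.0, 0.0, 0.1, 0.1, 0.1], [0.5, 0.032, -0.001, -0.001, 0.0, 0.0, 0.0]]
end [0.4054 0.3295 0.1132]
```

View pics/w14.png

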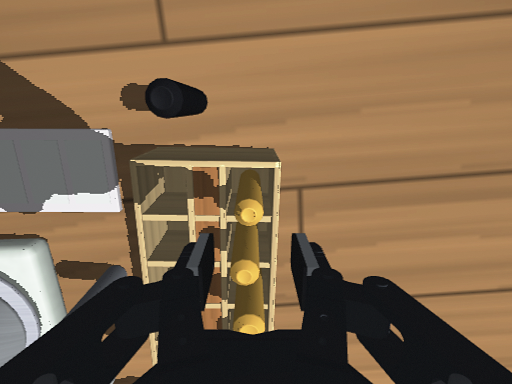

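View pics/t14c.png

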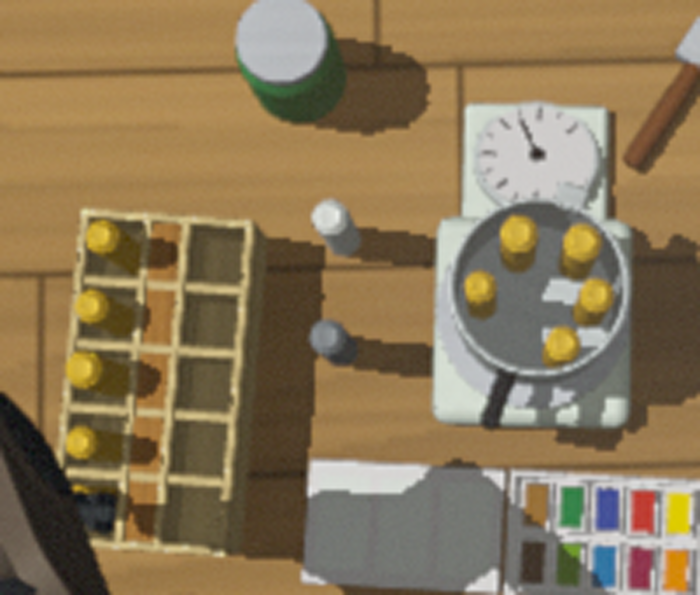

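Call:
move_arm(rows=[[0.5,0.032,0,-0.001,0,0,0],[0.5,0.033,0,0,0,0,0],[0.5,0.025,0,0,0,0,0],[0.5,0.005,0,0,0,0,0],[0.8,0,0,0,0,0,0]])

```text
time_s: 22.5
tool_pos: [0.4043, 0.3286, 0.1136]
tool_rot: [0.522, -0.477, 0.522, 0.477]
force: [0.0, -0.2, 0.1]
width: 0.0318
```

Call:
move_arm(rows=[[0.8,0,0,0,0,0,0],[0.8,0,0,0,0,0,0],[0.8,0,0,0,0,0,0]])

```text
time_s: 22.75
tool_pos: [0.4042, 0.3294, 0.115]
tool_rot: [0.522, -0.478, 0.521, 0.477]
force: [0.0, 0.1, 0.0]
width: 0.023
```

```bash
python3 plan.py .8 .406,.33,.24,85 .44,.25,.345,95 .518,.008,.345,130 
```

```text
now [0.4042 0.3294 0.115 ] yaw 85.0 w 0.023 t 22.75
[[0.8, -0.031, -0.001, 0.0, 0.0, 0.0, 0.0], [0.8, -0.031, 0.0, 0.0, 0.0, 0.0, 0.0], [0.8, -0.032, -0.001, 0.0, 0.0, 0.0, 0.1], [0.8, -0.031, 0.0, 0.001, 0.0, 0.1, 0.0], [0.8, -0.026, -0.01, -0.019, -2.5, 0.0, 0.0]]
[[0.8, -0.026, -0.009, -0.02, -2.5, 0.0, 0.0], [0.8, -0.026, -0.009, -0.02, -2.5, 0.0, 0.0], [0.8, -0.027, -0.008, -0.02, -2.5, 0.0, 0.0], [0.8, 0.0, -0.008, -0.035, -5.0, 0.0, 0.0], [0.8, 0.0, -0.005, -0.036, -5.0, 0.0, 0.0]]
[[0.8, 0.0, -0.002, -0.036, -5.0, 0.0, 0.0], [0.8, 0.0, 0.001, -0.036, -5.0, 0.0, 0.0], [0.8, 0.0, 0.005, -0.036, -5.0, 0.0, 0.0], [0.8, 0.0, 0.008, -0.036, -5.0, 0.0, 0.0], [0.8, 0.0, 0.011, -0.035, -5.0, 0.0, 0.0]]
end [0.5177 0.0081 0.3451]
```

Call:
move_arm(rows=[[0.8,-0.031,-0.001,0,0,0,0],[0.8,-0.031,0,0,0,0,0],[0.8,-0.032,-0.001,0,0,0,0],[0.8,-0.031,0,0.001,0,0,0],[0.8,-0.026,-0.01,-0.019,-2.5,0,0]])

```text
time_s: 23.17
tool_pos: [0.4133, 0.3118, 0.2678]
tool_rot: [0.512, -0.489, 0.509, 0.489]
force: [0.7, 0.1, -1.0]
width: 0.0233
```

Call:
move_arm(rows=[[0.8,-0.026,-0.009,-0.02,-2.5,0,0],[0.8,-0.026,-0.009,-0.02,-2.5,0,0],[0.8,-0.027,-0.008,-0.02,-2.5,0,0],[0.8,0,-0.008,-0.035,-5,0,0],[0.8,0,-0.005,-0.036,-5,0,0]])

```text
time_s: 23.58
tool_pos: [0.4622, 0.1805, 0.3461]
tool_rot: [-0.43, 0.563, -0.428, -0.561]
force: [-0.2, -0.8, -0.4]
width: 0.0235
```

Call:
move_arm(rows=[[0.8,0,-0.002,-0.036,-5,0,0],[0.8,0,0.001,-0.036,-5,0,0],[0.8,0,0.005,-0.036,-5,0,0],[0.8,0,0.008,-0.036,-5,0,0],[0.8,0,0.011,-0.035,-5,0,0]])

```text
time_s: 24.0
tool_pos: [0.5173, 0.0063, 0.3447]
tool_rot: [-0.298, 0.642, -0.297, -0.641]
force: [0.1, 1.2, -1.0]
width: 0.0232
```

Call:
move_arm(rows=[[0.8,0,0,0,0,0,0]])

```text
time_s: 24.08
tool_pos: [0.5186, 0.0033, 0.3442]
tool_rot: [-0.298, 0.642, -0.298, -0.64]
force: [-0.0, -0.6, -0.5]
width: 0.023
```

```bash
python3 - <<'E'
from h import *
f=grab('wrist','w15');print(f['obs']['tool_pos'],f['obs']['force'],f['obs']['joint_positions'].round(2))
overlay('w15','o15',(.552,-.021,.171),ha=np.radians(159))
E
python3 plan.py .8 .518,.008,.2,130
```

```text
[0.51856352 0.00329605 0.34423074] [-0.00064352 -0.63388729 -0.49655305] [-0.12  0.25  1.68 -0.    1.21 -2.39]
now [0.5178 0.0055 0.3442] yaw 129.8 w 0.0232 t 24.1333
[[0.8, 0.036, 0.0, 0.0, 0.0, 0.0, 0.0], [0.8, 0.036, -0.001, 0.001, -0.1, 0.0, 0.0], [0.8, 0.036, 0.0, 0.0, 0.0, 0.0, 0.0], [0.8, 0.036, -0.001, 0.001, -0.1, -0.1, 0.0]]
end [0.5182 0.0082 0.2002]
```

View pics/o15.png

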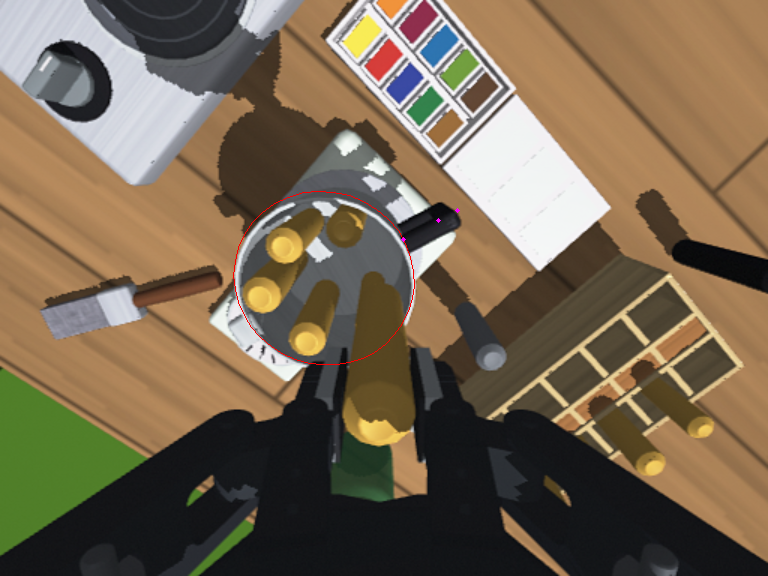

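Call:
move_arm(rows=[[0.8,0.036,0,0,0,0,0],[0.8,0.036,0,0.001,0,0,0],[0.8,0.036,0,0,0,0,0],[0.8,0.034,0,0.001,0,0,0],[0.8,0,0,0,0,0,0]])

```text
time_s: 24.55
tool_pos: [0.5138, 0.0107, 0.1973]
tool_rot: [0.298, -0.638, 0.3, 0.643]
force: [0.1, 0.0, -0.6]
width: 0.0232
```

```bash
python3 - <<'E'
from h import *
f=grab('wrist','w16');print(f['obs']['tool_pos'],f['obs']['force'],f['obs']['joint_positions'].round(2))
E
```

```text
[0.51375748 0.01065253 0.1972509 ] [ 0.14648901  0.03874215 -0.64040008] [-0.11  0.4   1.89 -0.    0.86 -2.38]
```

View pics/w16.png

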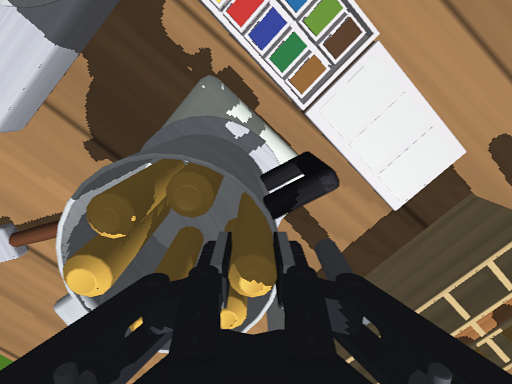

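Call:
move_arm(rows=[[0.8,0,0,-0.004,0,0,0],[0.8,0,0,0,0,0,0],[0.63,0,0,0,0,0,0],[0.63,0,0,0,0,0,0],[0.63,-0.02,0,0,0,0,0]])

```text
time_s: 25.02
tool_pos: [0.5177, 0.0066, 0.2202]
tool_rot: [0.299, -0.64, 0.299, 0.642]
force: [0.4, -0.1, -0.7]
width: 0.0316
```

Call:
move_arm(rows=[[0.6,-0.035,0,0,0,0,0],[0.6,-0.04,0,0,0,0,0],[0.6,-0.02,0.03,0,3,0,0],[0.6,0,0.02,0,3,0,0],[0.6,0,0,0,0,0,0]])

```text
time_s: 25.43
tool_pos: [0.4778, -0.0258, 0.3188]
tool_rot: [-0.334, 0.625, -0.333, -0.622]
force: [-0.0, -0.2, 0.0]
width: 0.0341
```

```bash
python3 - <<'E'
from h import *
f=grab('wrist','w17');print(f['obs']['tool_pos'],f['obs']['force'],f['obs']['joint_positions'].round(2))
f=grab('top','t17')
cv2.imwrite('pics/t17c.png',cv2.resize(cv2.imread('pics/t17.png')[120:240,220:310],None,fx=5,fy=5,interpolation=2))
E
```

```text
[ 0.47781481 -0.02583372  0.31875208] [-0.00315615 -0.16745151  0.02029979] [-0.19  0.21  1.81 -0.    1.12 -2.35]
```

View pics/w17.png

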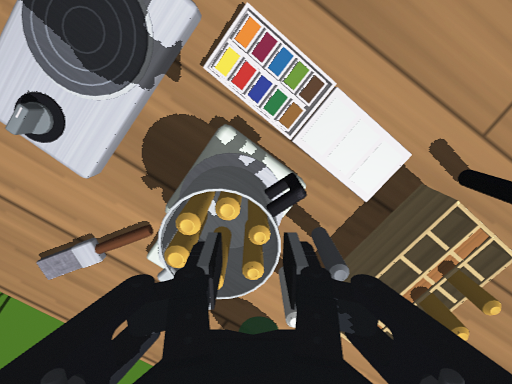

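View pics/t17c.png

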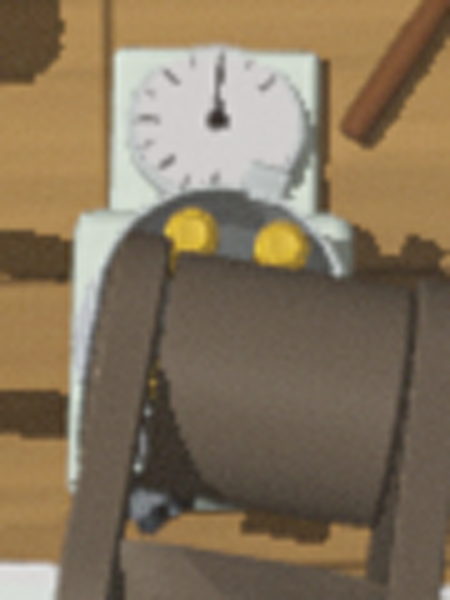

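```bash
python3 plan.py .45 .45,.012,.3,69
```

```text
now [ 0.4795 -0.025   0.3174] yaw 124.0 w 0.0347 t 25.5333
[[0.45, 0.002, 0.0, 0.006, 6.9, 0.0, 0.0], [0.45, 0.002, 0.001, 0.006, 6.9, 0.0, 0.0], [0.45, 0.002, 0.002, 0.006, 6.9, 0.0, 0.0], [0.45, 0.002, 0.003, 0.005, 6.9, 0.0, 0.0], [0.45, 0.002, 0.003, 0.005, 6.8, 0.0, 0.0]]
[[0.45, 0.002, 0.004, 0.004, 6.9, 0.0, 0.0], [0.45, 0.003, 0.004, 0.004, 6.8, 0.0, 0.1], [0.45, 0.002, 0.005, 0.004, 6.9, 0.0, 0.0]]
end [0.4498 0.0123 0.3004]
```

Call:
move_arm(rows=[[0.45,0.002,0,0.006,6.9,0,0],[0.45,0.002,0.001,0.006,6.9,0,0],[0.45,0.002,0.002,0.006,6.9,0,0],[0.45,0.002,0.003,0.005,6.9,0,0],[0.45,0.002,0.003,0.005,6.8,0,0]])

```text
time_s: 25.95
tool_pos: [0.4615, -0.0005, 0.306]
tool_rot: [0.503, -0.497, 0.503, 0.497]
force: [-0.1, 0.2, 0.7]
width: 0.0471
```

Call:
move_arm(rows=[[0.45,0.002,0.004,0.004,6.9,0,0],[0.45,0.003,0.004,0.004,6.8,0,0],[0.45,0.002,0.005,0.004,6.9,0,0],[0.45,0,0,0,0,0,0],[0.45,0,0,0,0,0,0]])

```text
time_s: 26.37
tool_pos: [0.4503, 0.0129, 0.2993]
tool_rot: [0.582, -0.402, 0.582, 0.402]
force: [0.1, 0.1, 0.5]
width: 0.0468
```

```bash
python3 - <<'E'
from h import *
f=grab('wrist','w18');print(f['obs']['tool_pos'],f['obs']['force'],f['obs']['joint_positions'].round(2))
overlay('w18','o18',(.552,-.021,.166),ha=np.radians(159))
f=grab('top','t18');f=grab('side','s18')
cv2.imwrite('pics/t18c.png',cv2.resize(cv2.imread('pics/t18.png')[120:240,220:310],None,fx=5,fy=5,interpolation=2))
E
```

```text
[0.45028304 0.01288607 0.29925482] [0.0600439  0.05339664 0.52925429] [-0.12  0.18  1.9  -0.    1.06 -1.33]
```

View pics/o18.png

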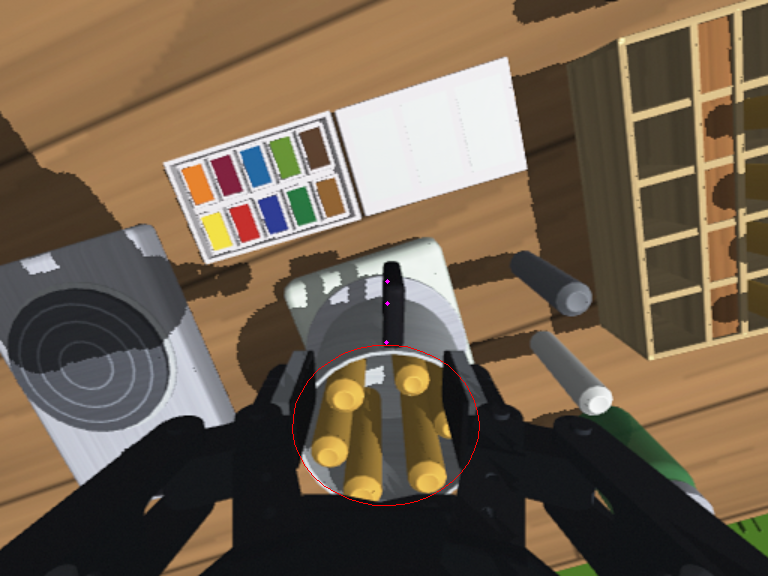

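View pics/t18c.png

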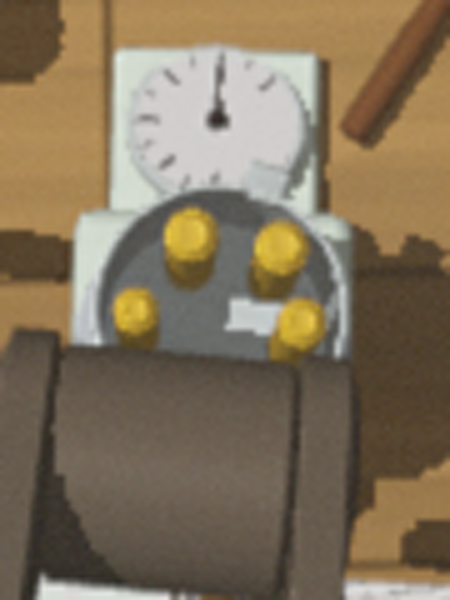

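View pics/s18.png

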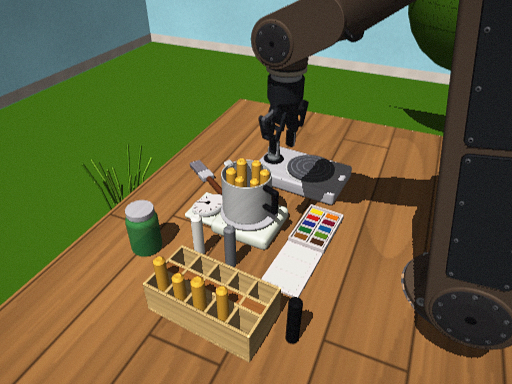

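```bash
python3 - <<'E'
from h import *
d=ld('w18')
a=p2w(d,393/1.5,264/1.5,.162);b=p2w(d,394.5/1.5,343/1.5,.162);print(a,b,np.degrees(np.arctan2(*(a-b)[1::-1])),np.linalg.norm(a-b))
im=cv2.imread('pics/w18.png');cv2.imwrite('pics/c18.png',cv2.resize(im[160:340,190:330],None,fx=4.2,fy=3.3,interpolation=2))
E
```

```text
[0.44137446 0.02547701 0.162     ] [0.49295126 0.00767835 0.162     ] 160.96094130355146 0.054561512099992986
```

View pics/c18.png

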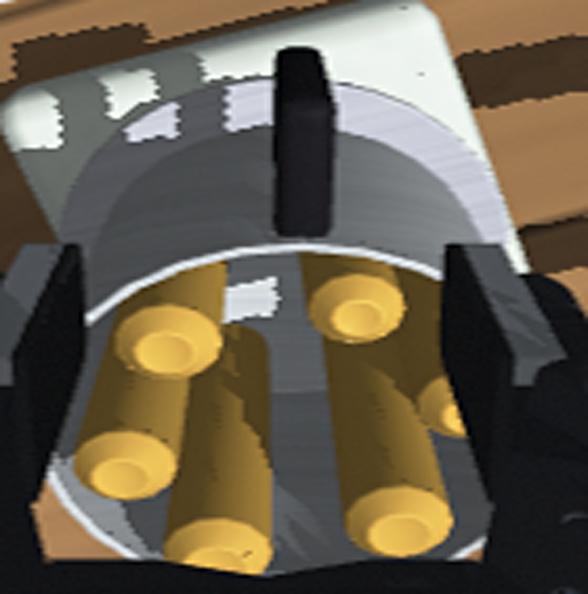

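```bash
python3 - <<'E'
from h import *
d=ld('w18')
a=p2w(d,190+302/4.2,160+128/3.3,.162);b=p2w(d,190+304/4.2,160+235/3.3,.162);print(a,b,np.degrees(np.arctan2(*(a-b)[1::-1])),np.linalg.norm(a-b))
u=(a-b)/np.linalg.norm(a-b);print('grip',b+u*.028,a-u*.015,'centre',b-u*.066)
E
```

```text
[0.4627777  0.01754616 0.162     ] [0.49536219 0.00613226 0.162     ] 160.6953399585977 0.034525732589156095
grip [0.46893651 0.01538881 0.162     ] [0.47693431 0.01258729 0.162     ] centre [ 0.55765128 -0.01568676  0.162     ]
```

```bash
python3 plan.py .45 .467,.0142,.22,70.5 .467,.0142,.148,70.5
```

```text
now [0.4503 0.0124 0.2994] yaw 69.2 w 0.0472 t 26.5167
[[0.45, 0.04, -0.007, 0.004, -0.7, 0.0, 0.0], [0.45, 0.039, -0.008, 0.004, -0.6, 0.0, 0.0], [0.45, 0.036, 0.0, 0.0, 0.0, 0.0, 0.0], [0.45, 0.036, 0.0, 0.0, 0.0, 0.0, 0.0]]
end [0.4672 0.0146 0.1484]
```

Call:
move_arm(rows=[[0.45,0.04,-0.007,0.004,-0.7,0,0],[0.45,0.039,-0.008,0.004,-0.6,0,0],[0.45,0.02,0,0,0,0,0],[0.45,0,0,0,0,0,0]])

```text
time_s: 26.85
tool_pos: [0.4657, 0.0146, 0.1969]
tool_rot: [0.576, -0.406, 0.58, 0.409]
force: [0.5, -0.5, -0.2]
width: 0.047
```

```bash
python3 - <<'E'
from h import *
f=grab('wrist','w19');print(f['obs']['tool_pos'],f['obs']['force'])
f=grab('side','s19')
cv2.imwrite('pics/s19c.png',cv2.resize(cv2.imread('pics/s19.png')[100:260,180:340],None,fx=3.7,fy=3.7,interpolation=2))
E
```

```text
[0.46566818 0.01459574 0.19685309] [ 0.4551092  -0.51031198 -0.15381713]
```

View pics/w19.png

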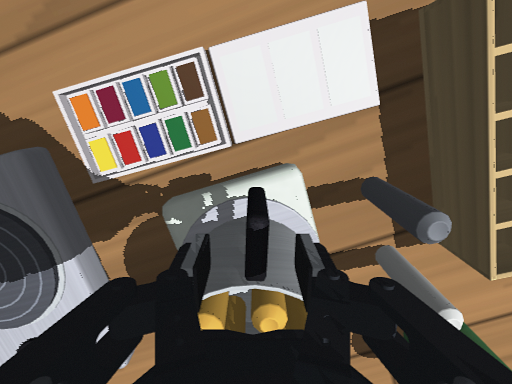

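View pics/s19c.png

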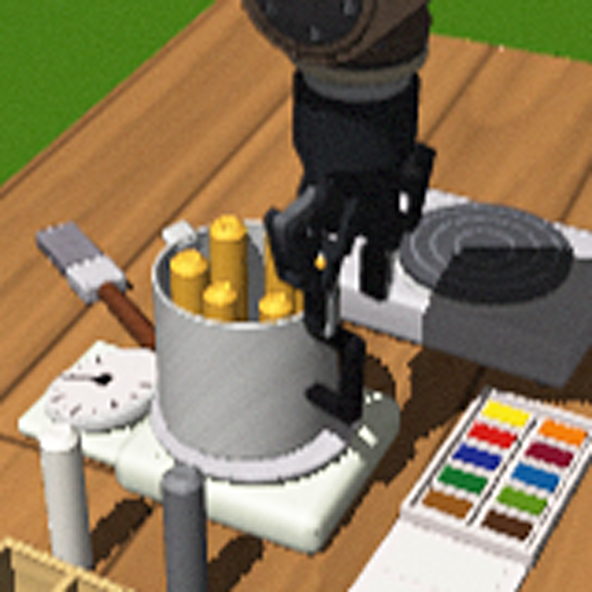

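Call:
move_arm(rows=[[0.45,0.025,0,0.001,0,0,0],[0.45,0.022,0,0,0,0,0],[0.45,0,0,0,0,0,0]])

```text
time_s: 27.2
tool_pos: [0.4667, 0.0155, 0.1525]
tool_rot: [0.578, -0.407, 0.579, 0.408]
force: [0.1, -0.1, 0.5]
width: 0.0472
```

```bash
python3 - <<'E'
from h import *
f=grab('wrist','w20');print(f['obs']['tool_pos'],f['obs']['force'])
print(manip.get_obs()['tool_pos'])
f=grab('side','s20')
cv2.imwrite('pics/s20c.png',cv2.resize(cv2.imread('pics/s20.png')[100:260,180:340],None,fx=3.7,fy=3.7,interpolation=2))
E
```

```text
[0.46668083 0.0155407  0.15252678] [ 0.13745379 -0.10266077  0.47929693]
[0.46717201 0.01550175 0.15394189]
```

View pics/w20.png

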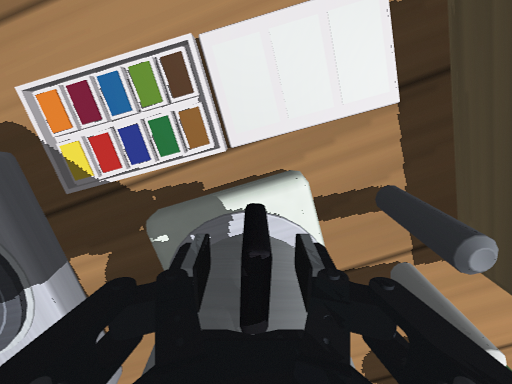

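View pics/s20c.png

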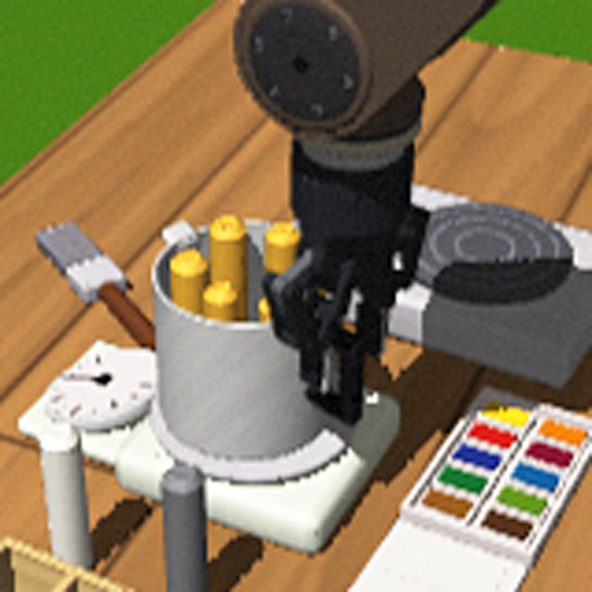

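Call:
move_arm(rows=[[0.45,0.007,0,0,0,0,0],[0.7,0,0,0,0,0,0],[0.9,0,0,0,0,0,0],[0.9,0,0,0,0,0,0],[0.9,0,0,0,0,0,0]], force=100)

```text
time_s: 27.72
tool_pos: [0.4673, 0.0155, 0.1468]
tool_rot: [0.579, -0.407, 0.578, 0.407]
force: [0.3, -1.3, 0.7]
width: 0.0132
```

Call:
move_arm(rows=[[0.95,0,0,0,0,0,0],[0.95,0,0,0,0,0,0],[0.95,0,0,0,0,0,0],[0.95,0,0,0,0,0,0]])

```text
time_s: 28.05
tool_pos: [0.4673, 0.0155, 0.1464]
tool_rot: [0.578, -0.407, 0.578, 0.407]
force: [1.0, -1.8, -0.3]
width: 0.0129
```

Call:
move_arm(rows=[[0.95,-0.004,0,0,0,0,0],[0.95,-0.008,0,0,0,0,0],[0.95,-0.012,0,0,0,0,0],[0.95,-0.012,0,0,0,0,0],[0.95,-0.012,0,0,0,0,0]])

```text
time_s: 28.47
tool_pos: [0.466, 0.0158, 0.1948]
tool_rot: [0.577, -0.406, 0.579, 0.408]
force: [-0.3, -0.2, -6.0]
width: 0.0129
```

Call:
move_arm(rows=[[0.95,-0.012,0,0,0,0,0],[0.95,-0.01,0,0,0,0,0],[0.95,-0.006,0,0,0,0,0],[0.95,0,0,0,0,0,0]])

```text
time_s: 28.8
tool_pos: [0.4668, 0.0157, 0.2233]
tool_rot: [0.578, -0.407, 0.578, 0.407]
force: [0.5, -0.2, -5.7]
width: 0.0133
```

```bash
python3 - <<'E'
from h import *
f=grab('wrist','w21');o=f['obs'];print(o['tool_pos'],o['force'],o['ft_torque'],o['width'])
f=grab('side','s21')
cv2.imwrite('pics/s21c.png',cv2.resize(cv2.imread('pics/s21.png')[80:260,160:380],None,fx=3.2,fy=3.2,interpolation=2))
E
python3 - <<'E'
import sys;sys.path.insert(0,'.')
from plan import *
plan([(.4526,-.196,.222,0)],.95,vmax=.018,wmax=5.2)
E
```

```text
[0.46680294 0.01573643 0.2233282 ] [ 0.45294078 -0.15364276 -5.661947  ] [0.16615063 0.49668754 0.01163516] 0.013313155617476691
now [0.4665 0.0157 0.2221] yaw 70.3 w 0.0131 t 28.9
[[0.95, 0.0, -0.004, -0.015, 5.0, 0.0, 0.0], [0.95, 0.0, -0.005, -0.014, 5.0, 0.0, 0.0], [0.95, 0.0, -0.007, -0.014, 5.0, 0.0, 0.0], [0.95, 0.0, -0.008, -0.013, 5.0, 0.0, 0.0], [0.95, 0.0, -0.009, -0.012, 5.0, 0.0, 0.0]]
[[0.95, 0.0, -0.01, -0.011, 5.0, 0.0, 0.0], [0.95, 0.0, -0.011, -0.011, 5.0, 0.0, 0.0], [0.95, 0.0, -0.012, -0.009, 5.0, 0.0, 0.0], [0.95, 0.0, -0.012, -0.009, 5.0, 0.0, 0.0], [0.95, 0.0, -0.013, -0.007, 5.1, 0.0, 0.0]]
[[0.95, 0.0, -0.014, -0.006, 5.0, 0.0, 0.0], [0.95, 0.0, -0.014, -0.005, 5.1, 0.0, 0.0], [0.95, 0.0, -0.015, -0.004, 5.0, 0.0, 0.0], [0.95, 0.0, -0.015, -0.002, 5.1, -0.1, 0.0]]
end [ 0.4527 -0.196   0.2221]
```

View pics/s21c.png

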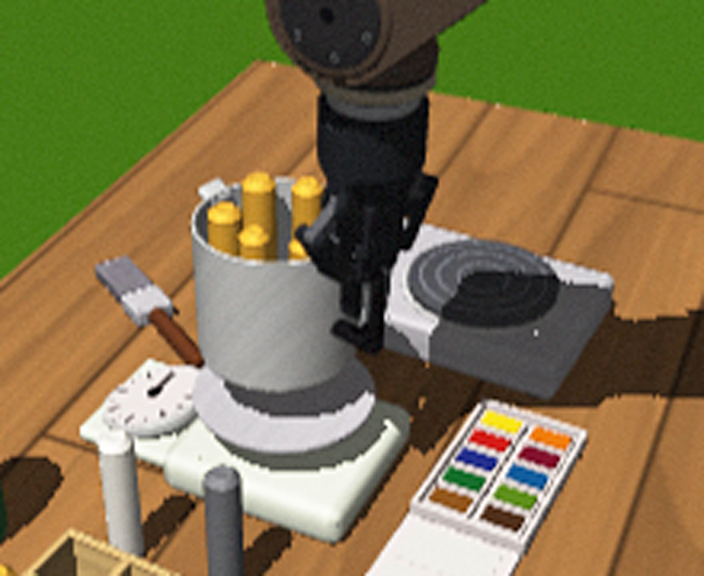

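Call:
move_arm(rows=[[0.95,0,-0.002,-0.007,2.5,0,0],[0.95,0,-0.004,-0.014,5,0,0],[0.95,0,-0.006,-0.014,5,0,0],[0.95,0,-0.008,-0.013,5,0,0],[0.95,0,-0.009,-0.012,5,0,0]])

```text
time_s: 29.32
tool_pos: [0.4631, -0.0521, 0.2215]
tool_rot: [0.647, -0.285, 0.648, 0.285]
force: [0.4, 0.1, -6.5]
width: 0.0129
```

Call:
move_arm(rows=[[0.95,0,-0.01,-0.011,5,0,0],[0.95,0,-0.011,-0.011,5,0,0],[0.95,0,-0.012,-0.009,5,0,0],[0.95,0,-0.012,-0.009,5,0,0],[0.95,0,-0.013,-0.007,5.1,0,0]])

```text
time_s: 29.73
tool_pos: [0.4615, -0.1273, 0.2214]
tool_rot: [0.693, -0.137, 0.694, 0.138]
force: [0.6, 0.1, -6.2]
width: 0.0133
```

Call:
move_arm(rows=[[0.95,0,-0.014,-0.006,5,0,0],[0.95,0,-0.014,-0.005,5.1,0,0],[0.95,0,-0.015,-0.004,5,0,0],[0.95,0,-0.012,-0.002,5,0,0],[0.95,0,-0.006,-0.001,2.5,0,0]])

```text
time_s: 30.15
tool_pos: [0.4594, -0.1916, 0.2214]
tool_rot: [0.707, 0.002, 0.708, -0.001]
force: [-0.3, 0.4, -5.8]
width: 0.0127
```

Call:
move_arm(rows=[[0.95,0,0,0,0,0,0],[0.95,0,0,0,0,0,0]])

```text
time_s: 30.32
tool_pos: [0.4593, -0.1904, 0.2216]
tool_rot: [0.707, -0.0, 0.708, 0.001]
force: [-0.1, -0.4, -6.3]
width: 0.0129
```

```bash
python3 - <<'E'
from h import *
f=grab('wrist','w22');o=f['obs'];print(o['tool_pos'],o['tool_rot'],o['force'],o['width'])
f=grab('side','s22');f=grab('top','t22')
cv2.imwrite('pics/s22c.png',cv2.resize(cv2.imread('pics/s22.png')[60:240,200:420],None,fx=3.2,fy=3.2,interpolation=2))
cv2.imwrite('pics/t22c.png',cv2.resize(cv2.imread('pics/t22.png')[130:280,230:430],None,fx=3.5,fy=3.5,interpolation=2))
E
python3 plan.py .95 .4526,-.196,.222,0
```

```text
[ 0.45933574 -0.19039891  0.22163265] [ 7.06649807e-01 -4.49228088e-04  7.07562461e-01  1.10127696e-03] [-0.09011891 -0.36171949 -6.30281712] 0.012906229557335606
now [ 0.4597 -0.1899  0.2221] yaw 0.2 w 0.0128 t 30.4667
[[0.95, 0.0, -0.006, -0.007, 0.2, 0.0, 0.0]]
end [ 0.4527 -0.196   0.2221]
```

View pics/s22c.png

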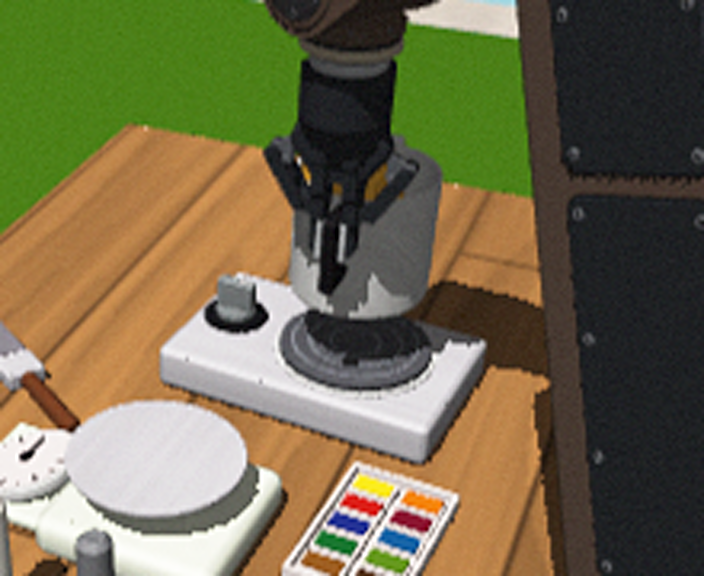

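View pics/t22c.png

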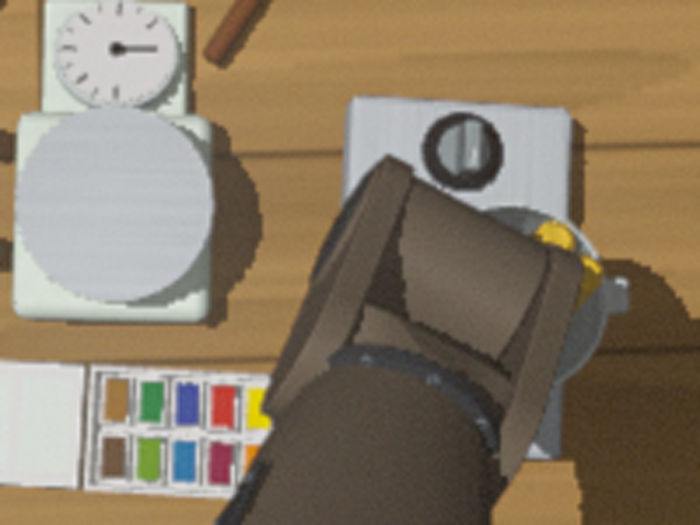

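View pics/w22.png

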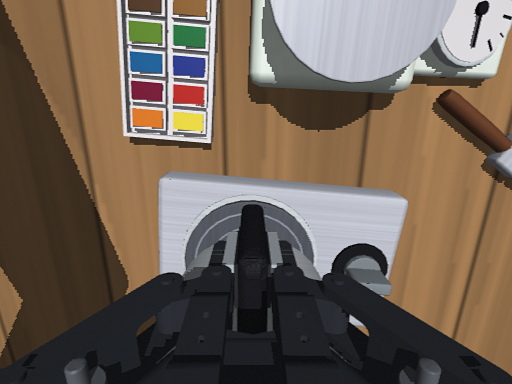

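Call:
move_arm(rows=[[0.95,0,-0.006,-0.007,0,0,0],[0.95,0.012,0,0,0,0,0],[0.95,0.015,0,0,0,0,0],[0.95,0.014,0,0,0,0,0],[0.95,0.008,0,0,0,0,0]])

```text
time_s: 30.88
tool_pos: [0.452, -0.1963, 0.1723]
tool_rot: [0.707, -0.001, 0.708, 0.001]
force: [0.6, 0.6, -5.7]
width: 0.013
```

Call:
move_arm(rows=[[0.95,0.003,0,0,0,0,0],[0.95,0,0,0,0,0,0],[0.95,0,0,0,0,0,0]])

```text
time_s: 31.13
tool_pos: [0.4528, -0.1967, 0.1708]
tool_rot: [0.707, -0.001, 0.707, 0.0]
force: [-0.4, -0.2, -5.8]
width: 0.0126
```

```bash
python3 - <<'E'
from h import *
f=grab('side','s23')
o=f['obs'];print(o['tool_pos'],o['tool_rot'],o['force'],o['width'])
cv2.imwrite('pics/s23c.png',cv2.resize(cv2.imread('pics/s23.png')[80:240,220:380],None,fx=3.7,fy=3.7,interpolation=2))
E
```

```text
[ 0.45284916 -0.19665279  0.17079013] [ 7.07241804e-01 -7.12585320e-04  7.06971210e-01  4.80375834e-04] [-0.40463676 -0.15740069 -5.77666616] 0.012622364730829555
```

View pics/s23c.png

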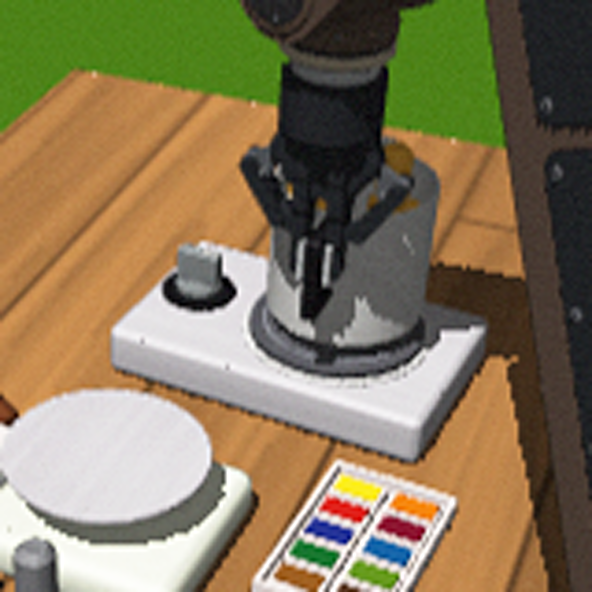

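Call:
move_arm(rows=[[0.95,0.003,0,0,0,0,0],[0.95,0.003,0,0,0,0,0],[0.95,0,0,0,0,0,0]])

```text
time_s: 31.43
tool_pos: [0.4526, -0.1965, 0.1641]
tool_rot: [0.707, -0.0, 0.707, 0.001]
force: [-0.0, -0.5, -5.8]
width: 0.0128
```

Call:
move_arm(rows=[[0.95,0.002,0,0,0,0,0],[0.95,0,0,0,0,0,0]])

```text
time_s: 31.6
tool_pos: [0.4526, -0.1965, 0.1621]
tool_rot: [0.707, -0.0, 0.707, 0.001]
force: [-0.4, 0.3, -6.3]
width: 0.0132
```

Call:
move_arm(rows=[[0.95,0.002,0,0,0,0,0],[0.95,0,0,0,0,0,0]])

```text
time_s: 31.77
tool_pos: [0.4527, -0.1965, 0.1601]
tool_rot: [0.707, -0.0, 0.707, 0.001]
force: [0.2, 0.9, -6.3]
width: 0.0128
```

Call:
move_arm(rows=[[0.95,0.001,0,0,0,0,0],[0.95,0,0,0,0,0,0]])

```text
time_s: 31.93
tool_pos: [0.4527, -0.1965, 0.1592]
tool_rot: [0.707, -0.001, 0.707, 0.001]
force: [-0.8, -1.1, -6.4]
width: 0.0129
```

Call:
move_arm(rows=[[0.95,0.001,0,0,0,0,0],[0.95,0,0,0,0,0,0]])

```text
time_s: 32.1
tool_pos: [0.4527, -0.1965, 0.1583]
tool_rot: [0.707, -0.001, 0.707, 0.0]
force: [0.5, -0.1, -5.9]
width: 0.0128
```

Call:
move_arm(rows=[[0.95,0.001,0,0,0,0,0],[0.95,0,0,0,0,0,0]])

```text
time_s: 32.27
tool_pos: [0.4527, -0.1965, 0.1572]
tool_rot: [0.707, -0.001, 0.707, 0.0]
force: [0.3, 0.4, -5.2]
width: 0.0129
```

Contact is starting (6.3 → 5.2 N).

Call:
move_arm(rows=[[0.95,0.001,0,0,0,0,0],[0.95,0,0,0,0,0,0]])

```text
time_s: 32.43
tool_pos: [0.4527, -0.1965, 0.1563]
tool_rot: [0.707, -0.001, 0.707, 0.0]
force: [0.5, -0.4, -5.2]
width: 0.013
```

Call:
move_arm(rows=[[0.95,0.001,0,0,0,0,0],[0.95,0,0,0,0,0,0]])

```text
time_s: 32.6
tool_pos: [0.4528, -0.1965, 0.1555]
tool_rot: [0.707, -0.001, 0.707, 0.0]
force: [-0.7, 1.5, -1.8]
width: 0.0128
```

Call:
move_arm(rows=[[0.8,0,0,0,0,0,0],[0.6,0,0,0,0,0,0],[0.5,0,0,0,0,0,0],[0.5,0,0,0,0,0,0]], force=40)

```text
time_s: 32.93
tool_pos: [0.4529, -0.1967, 0.1556]
tool_rot: [0.707, -0.001, 0.707, 0.0]
force: [-0.1, -0.4, -0.0]
width: 0.0429
```

Call:
move_arm(rows=[[0.5,-0.02,0,0,0,0,0],[0.5,-0.04,0,0,0,0,0],[0.5,-0.04,0,0,0,0,0],[0.5,-0.02,-0.02,0.03,0,0,0],[0.5,0,0.03,0.03,0,0,0]])

```text
time_s: 33.35
tool_pos: [0.5142, -0.1925, 0.281]
tool_rot: [0.71, -0.001, 0.704, -0.003]
force: [0.1, -0.5, -0.5]
width: 0.0428
```

Call:
move_arm(rows=[[0.5,0,0.04,0,0,0,0],[0.5,0,0.04,0,0,0,0],[0.5,0,0,0,0,0,0]])

```text
time_s: 33.6
tool_pos: [0.5117, -0.102, 0.2755]
tool_rot: [0.707, -0.001, 0.707, 0.002]
force: [-0.7, 0.1, -0.1]
width: 0.0428
```

```bash
python3 - <<'E'
from h import *
f=grab('wrist','w24');o=f['obs'];print(o['tool_pos'],o['force'])
f=grab('side','s24');f=grab('top','t24')
cv2.imwrite('pics/t24c.png',cv2.resize(cv2.imread('pics/t24.png')[140:280,300:420],None,fx=4.2,fy=4.2,interpolation=2))
cv2.imwrite('pics/s24c.png',cv2.resize(cv2.imread('pics/s24.png')[80:240,220:380],None,fx=3.7,fy=3.7,interpolation=2))
E
```

```text
[ 0.51167832 -0.10202423  0.27546143] [-0.74398152  0.07813688 -0.13497247]
```

View pics/t24c.png

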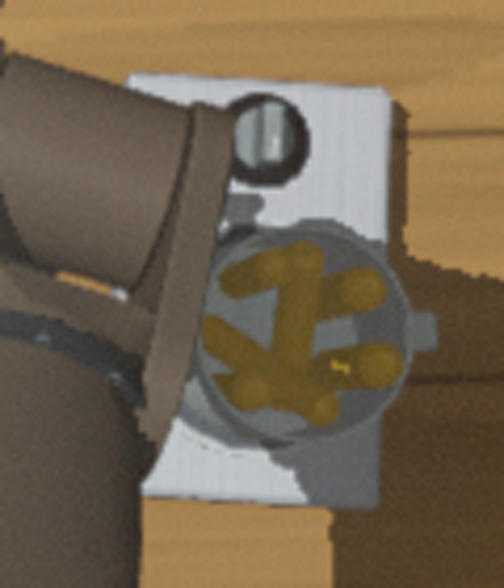

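View pics/s24c.png

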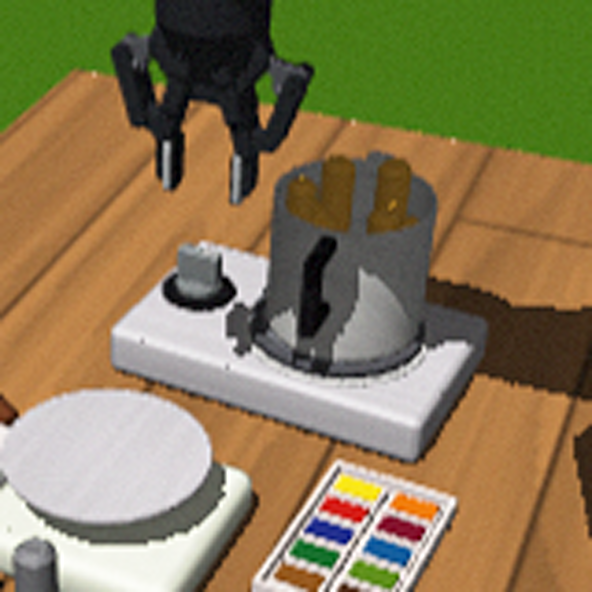

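View pics/w24.png

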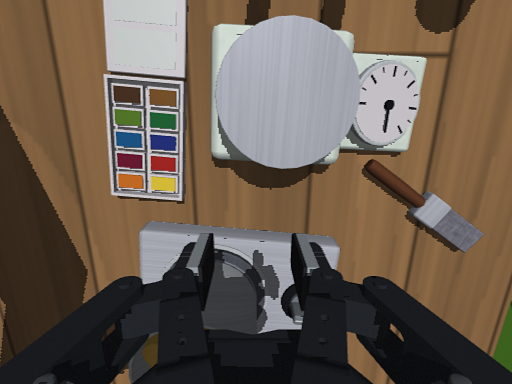

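```bash
python3 - <<'E'
from h import *
t=ld('t24');s=ld('s24')
print(p2w(t,373.1,219.8,.18),p2w(ld('top0'),361.25,220,.06))
im=cv2.cvtColor(t['img'],cv2.COLOR_RGB2BGR);im=cv2.resize(im[130:280,300:420],None,fx=4,fy=4,interpolation=2)
def dr(im,d,c,r,col,off,k):
    cv2.polylines(im,[np.round((ringpts(d,c,r)-off+.5)*k-.5).astype(int)],True,col,1)
dr(im,t,(.4526,-.2896,.18),.066,(0,0,255),np.array([300,130]),4)
dr(im,t,(.4526,-.2896,.06),.075,(0,255,0),np.array([300,130]),4)
i2=cv2.cvtColor(s['img'],cv2.COLOR_RGB2BGR);i2=cv2.resize(i2[80:230,220:380],None,fx=4,fy=4,interpolation=2)
dr(i2,s,(.4526,-.2896,.18),.066,(0,0,255),np.array([220,80]),4)
dr(i2,s,(.4526,-.2896,.06),.075,(0,255,0),np.array([220,80]),4)
cv2.imwrite('pics/c24.png',im);cv2.imwrite('pics/c25.png',i2)
E
```

```text
[ 0.44767055 -0.2924725   0.18      ] [ 0.45258066 -0.28958479  0.06      ]
```

View pics/c24.png

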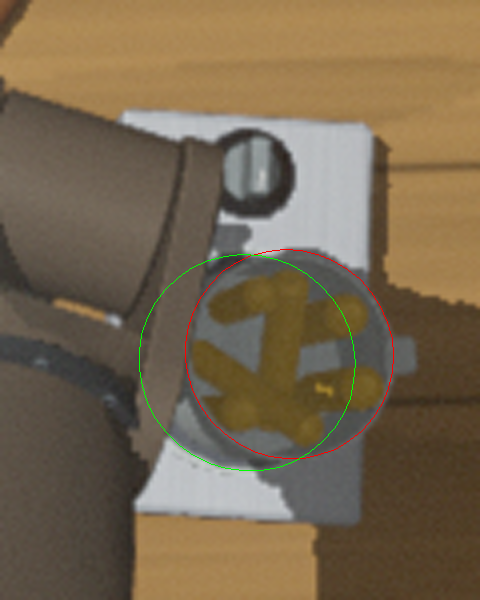

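View pics/c25.png

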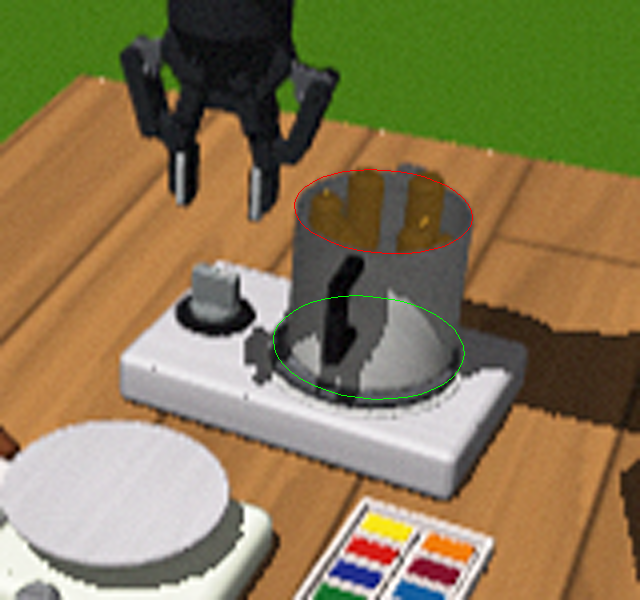

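```bash
python3 plan.py .5 .581,-.2915,.25,88
```

```text
now [ 0.5122 -0.1069  0.2756] yaw 0.1 w 0.0425 t 33.75
[[0.5, 0.002, -0.014, 0.005, -6.8, 0.0, 0.0], [0.5, 0.002, -0.015, 0.004, -6.8, 0.0, 0.0], [0.5, 0.002, -0.015, 0.002, -6.8, 0.0, 0.0], [0.5, 0.002, -0.015, 0.0, -6.7, 0.0, 0.0], [0.5, 0.002, -0.015, -0.002, -6.8, 0.0, 0.0]]
[[0.5, 0.002, -0.015, -0.004, -6.7, 0.0, 0.0], [0.5, 0.002, -0.014, -0.005, -6.8, 0.0, 0.0], [0.5, 0.002, -0.013, -0.007, -6.7, 0.0, 0.0], [0.5, 0.002, -0.013, -0.008, -6.8, 0.0, 0.0], [0.5, 0.002, -0.012, -0.01, -6.7, 0.0, 0.0]]
[[0.5, 0.002, -0.01, -0.011, -6.8, 0.0, 0.0], [0.5, 0.002, -0.009, -0.012, -6.7, 0.0, 0.0], [0.5, 0.002, -0.007, -0.014, -6.8, 0.0, 0.0]]
end [ 0.5811 -0.2917  0.2497]
```

Call:
move_arm(rows=[[0.5,0.002,-0.014,0.005,-6.8,0,0],[0.5,0.002,-0.015,0.004,-6.8,0,0],[0.5,0.002,-0.015,0.002,-6.8,0,0],[0.5,0.002,-0.015,0,-6.7,0,0],[0.5,0.002,-0.015,-0.002,-6.8,0,0]])

```text
time_s: 34.17
tool_pos: [0.5387, -0.1801, 0.2652]
tool_rot: [0.676, -0.208, 0.676, 0.208]
force: [0.0, 1.2, -0.4]
width: 0.0427
```

Call:
move_arm(rows=[[0.5,0.002,-0.015,-0.004,-6.7,0,0],[0.5,0.002,-0.014,-0.005,-6.8,0,0],[0.5,0.002,-0.013,-0.007,-6.7,0,0],[0.5,0.002,-0.013,-0.008,-6.8,0,0],[0.5,0.002,-0.012,-0.01,-6.7,0,0]])

```text
time_s: 34.58
tool_pos: [0.5652, -0.2514, 0.2551]
tool_rot: [0.586, -0.395, 0.587, 0.395]
force: [-0.7, 1.1, -0.1]
width: 0.043
```

Call:
move_arm(rows=[[0.5,0.002,-0.01,-0.011,-6.8,0,0],[0.5,0.002,-0.009,-0.012,-6.7,0,0],[0.5,0.002,-0.007,-0.014,-6.8,0,0],[0.5,0,0,0,0,0,0],[0.5,0,0,0,0,0,0]])

```text
time_s: 35.0
tool_pos: [0.5801, -0.2934, 0.2488]
tool_rot: [0.51, -0.49, 0.51, 0.49]
force: [-1.1, 0.9, -0.8]
width: 0.0427
```

```bash
python3 - <<'E'
from h import *
f=grab('wrist','w26');o=f['obs'];print(o['tool_pos'],o['joint_positions'].round(2))
f=grab('side','s26')
cv2.imwrite('pics/s26c.png',cv2.resize(cv2.imread('pics/s26.png')[80:240,220:380],None,fx=3.7,fy=3.7,interpolation=2))
E
```

```text
[ 0.58007712 -0.29344307  0.24877999] [-0.57  0.53  1.49 -0.    1.12 -2.1 ]
```

View pics/w26.png

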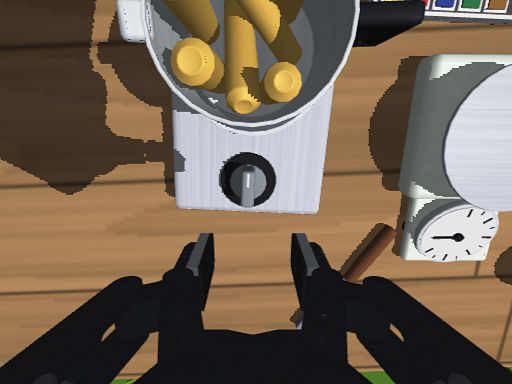

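View pics/s26c.png

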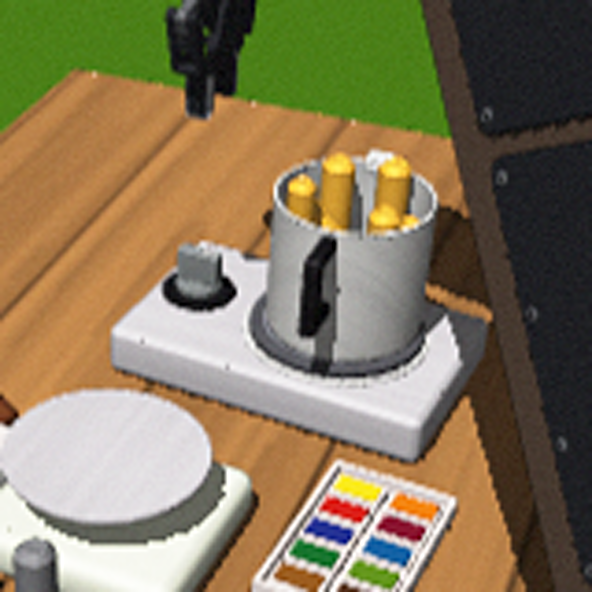

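```bash
python3 - <<'E'
from h import *
d=ld('w26')
im=cv2.imread('pics/w26.png');cv2.imwrite('pics/c26.png',cv2.resize(im[140:220,205:295],None,fx=7,fy=7,interpolation=2))
print(p2w(d,247.5,168,.092),p2w(d,248,207,.092),p2w(d,247.5,179,.05))
print(w2p(d,[.5846,-.2916,.092]))
E
```

```text
[ 0.56315592 -0.29799899  0.092     ] [ 0.60514087 -0.29935758  0.092     ] [ 0.58510824 -0.29965942  0.05      ]
[254.59450726 188.06671825]
```

View pics/c26.png

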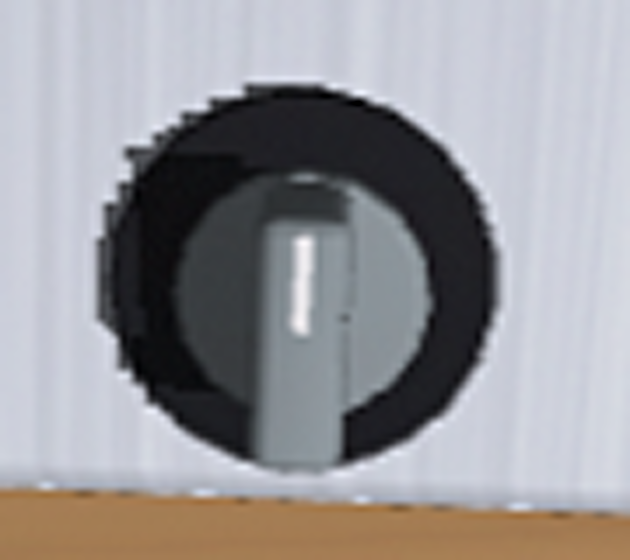

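```bash
python3 - <<'E'
from h import *
d=ld('w26')
a=p2w(d,205+308/7,140+220/7,.092);b=p2w(d,205+297/7,140+465/7,.092);print(a,b,(a+b)/2,np.degrees(np.arctan2(*(b-a)[1::-1])))
E
python3 plan.py .5 .5855,-.2987,.13,85.5 .5855,-.2987,.09,85.5
```

```text
[ 0.56676682 -0.29663204  0.092     ] [ 0.60447572 -0.29993311  0.092     ] [ 0.58562127 -0.29828258  0.092     ] -5.002967290803998
now [ 0.5802 -0.2921  0.2493] yaw 87.7 w 0.0428 t 35.1
[[0.5, 0.04, -0.002, -0.002, 0.7, 0.0, 0.0], [0.5, 0.04, -0.002, -0.002, 0.8, 0.0, 0.0], [0.5, 0.039, -0.002, -0.002, 0.7, 0.0, 0.0], [0.5, 0.02, 0.0, 0.0, 0.0, 0.0, 0.0], [0.5, 0.02, 0.0, 0.0, 0.0, 0.0, 0.0]]
end [ 0.5858 -0.2983  0.0903]
```

Call:
move_arm(rows=[[0.5,0.03,-0.002,-0.002,0.8,0,0],[0.5,0.03,-0.002,-0.002,0.8,0,0],[0.5,0.03,-0.002,-0.002,0.8,0,0],[0.5,0.02,0,0,0,0,0],[0.5,0.01,0,0,0,0,0]])

```text
time_s: 35.52
tool_pos: [0.5855, -0.2972, 0.1269]
tool_rot: [0.519, -0.479, 0.52, 0.481]
force: [-0.0, 0.4, -0.3]
width: 0.0429
```

Call:
move_arm(rows=[[0.5,0,0,0,0,0,0]])

```text
time_s: 35.6
tool_pos: [0.5857, -0.2973, 0.1276]
tool_rot: [0.519, -0.479, 0.519, 0.481]
force: [0.7, -0.5, 0.1]
width: 0.0424
```

```bash
python3 - <<'E'
from h import *
f=grab('wrist','w27');o=f['obs'];print(o['tool_pos'],o['force'])
f=grab('side','s27')
cv2.imwrite('pics/s27c.png',cv2.resize(cv2.imread('pics/s27.png')[80:240,220:380],None,fx=3.7,fy=3.7,interpolation=2))
E
python3 plan.py .5 .5856,-.2984,.09,85
```

```text
[ 0.58566736 -0.29732089  0.12761572] [ 0.72231926 -0.54483323  0.14900507]
now [ 0.5867 -0.298   0.1305] yaw 85.6 w 0.043 t 35.7
[[0.5, 0.02, 0.001, 0.0, 0.3, 0.0, 0.0], [0.5, 0.02, 0.0, 0.0, 0.3, 0.0, 0.1]]
end [ 0.5858 -0.298   0.0905]
```

View pics/w27.png

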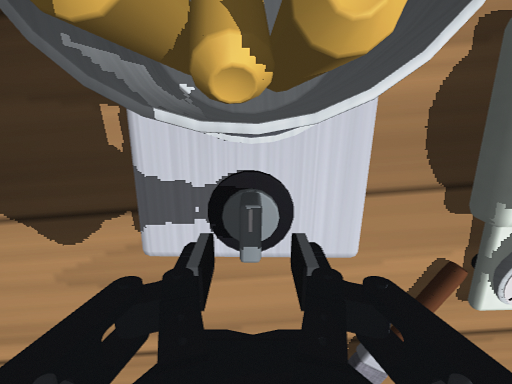

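View pics/s27c.png

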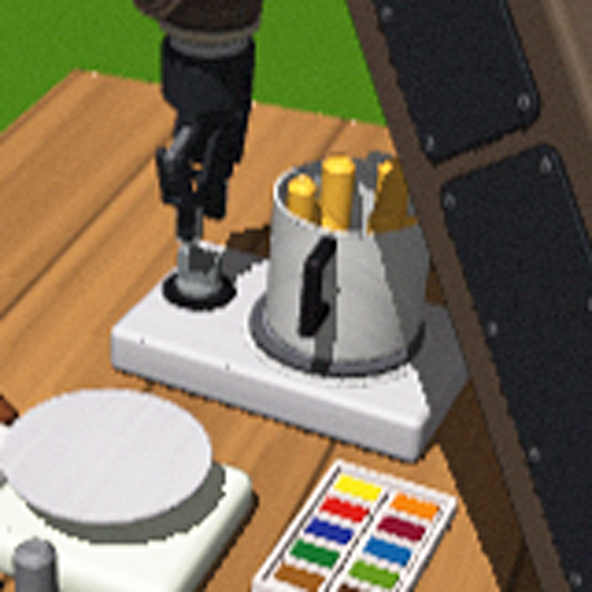

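Call:
move_arm(rows=[[0.5,0.02,0,0,0.3,0,0],[0.5,0.015,0,0,0.3,0,0],[0.5,0.005,0,0,0,0,0],[0.5,0,0,0,0,0,0]])

```text
time_s: 36.03
tool_pos: [0.5865, -0.2981, 0.0898]
tool_rot: [0.521, -0.478, 0.521, 0.478]
force: [-0.6, 0.2, 0.7]
width: 0.0425
```

Call:
move_arm(rows=[[0.75,0,0,0,0,0,0],[0.95,0,0,0,0,0,0],[0.95,0,0,0,0,0,0],[0.95,0,0,0,0,0,0],[0.95,0,0,0,0,0,0]], force=40)

```text
time_s: 36.45
tool_pos: [0.5869, -0.2986, 0.091]
tool_rot: [0.522, -0.479, 0.521, 0.477]
force: [-0.9, -0.5, 7.0]
width: 0.0131
```

Call:
move_arm(rows=[[0.95,0,0,0,5,0,0],[0.95,0,0,0,6,0,0],[0.95,0,0,0,6,0,0],[0.95,0,0,0,6,0,0],[0.95,0,0,0,6,0,0]])

```text
time_s: 36.87
tool_pos: [0.587, -0.2986, 0.091]
tool_rot: [0.626, -0.331, 0.625, 0.329]
force: [-1.0, 0.2, 6.4]
width: 0.0131
```

Call:
move_arm(rows=[[0.95,0,0,0,6,0,0],[0.95,0,0,0,6,0,0],[0.95,0,0,0,6,0,0],[0.95,0,0,0,6,0,0],[0.95,0,0,0,6,0,0]])

```text
time_s: 37.28
tool_pos: [0.587, -0.2986, 0.091]
tool_rot: [0.69, -0.158, 0.689, 0.156]
force: [-0.8, -1.0, 6.3]
width: 0.0134
```

Call:
move_arm(rows=[[0.95,0,0,0,6,0,0],[0.95,0,0,0,6,0,0],[0.95,0,0,0,5,0,0],[0.95,0,0,0,3,0,0],[0.95,0,0,0,0,0,0]])

```text
time_s: 37.7
tool_pos: [0.587, -0.2986, 0.091]
tool_rot: [0.707, -0.036, 0.705, 0.035]
force: [0.5, -0.1, 6.9]
width: 0.013
```

```bash
python3 - <<'E'
from h import *
o=manip.get_obs();print(o['tool_pos'],o['force'],o['ft_torque'],o['width'],o['joint_positions'].round(2))
E
python3 plan.py .5 .5855,-.2987,.09,5
```

```text
[ 0.58702617 -0.2985708   0.09095552] [ 0.51591563 -0.11083446  6.90669021] [-0.09697135  0.09557008 -0.11848146] 0.012983937788755706 [-0.57  0.71  1.61 -0.    0.81 -0.67]
now [ 0.587  -0.2986  0.091 ] yaw 5.8 w 0.013 t 37.7
[[0.5, 0.001, 0.0, -0.002, 0.8, 0.1, 0.1]]
end [ 0.585  -0.2988  0.09  ]
```

Call:
move_arm(rows=[[0.7,0,0,0,0,0,0],[0.6,0,0,0,0,0,0],[0.6,0,0,0,0,0,0],[0.6,-0.02,0,0,0,0,0],[0.6,-0.03,0,0,0,0,0]])

```text
time_s: 38.12
tool_pos: [0.5853, -0.2974, 0.1372]
tool_rot: [0.705, -0.036, 0.708, 0.038]
force: [0.9, -0.1, 0.2]
width: 0.0341
```

Call:
move_arm(rows=[[0.6,-0.04,0,0,0,0,0],[0.6,-0.04,0,0.02,0,0,0],[0.6,-0.04,0,0.03,0,0,0],[0.6,0,0.03,0.02,0,0,0],[0.6,0,0.04,0,0,0,0]])

```text
time_s: 38.53
tool_pos: [0.6452, -0.2229, 0.2516]
tool_rot: [0.708, -0.037, 0.705, 0.035]
force: [1.5, 0.6, -0.9]
width: 0.0344
```

Call:
move_arm(rows=[[0.6,0,0.04,0,0,0,0],[0.6,0,0.03,0,0,0,0],[0.6,0,0,0,0,0,0],[0.6,0,0,0,0,0,0],[0.6,0,0,0,0,0,0]])

```text
time_s: 38.95
tool_pos: [0.6352, -0.1524, 0.25]
tool_rot: [0.706, -0.037, 0.706, 0.037]
force: [-0.0, 0.5, -0.7]
width: 0.0342
```

```bash
python3 - <<'E'
from h import *
f=grab('wrist','w30');o=f['obs'];print(o['tool_pos'],o['force'])
f=grab('side','s30');f=grab('top','t30')
cv2.imwrite('pics/s30c.png',cv2.resize(cv2.imread('pics/s30.png')[80:370,130:390],None,fx=2,fy=2,interpolation=2))
cv2.imwrite('pics/t30c.png',cv2.resize(cv2.imread('pics/t30.png')[140:280,300:420],None,fx=4.2,fy=4.2,interpolation=2))
E
```

```text
[ 0.63522512 -0.15240431  0.25004088] [-0.03720986  0.52798695 -0.67455168]
```

View pics/s30c.png

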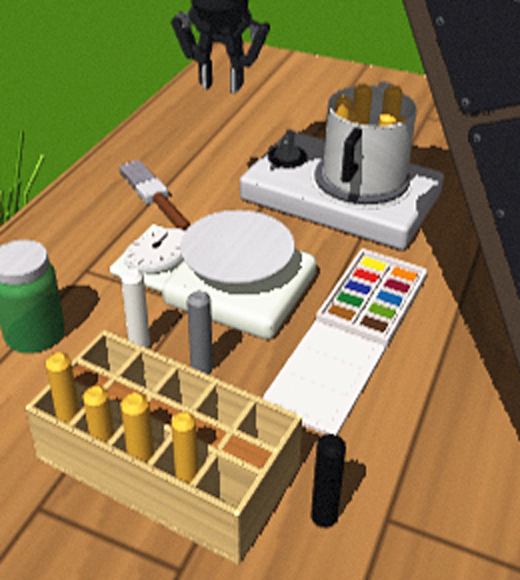

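View pics/t30c.png

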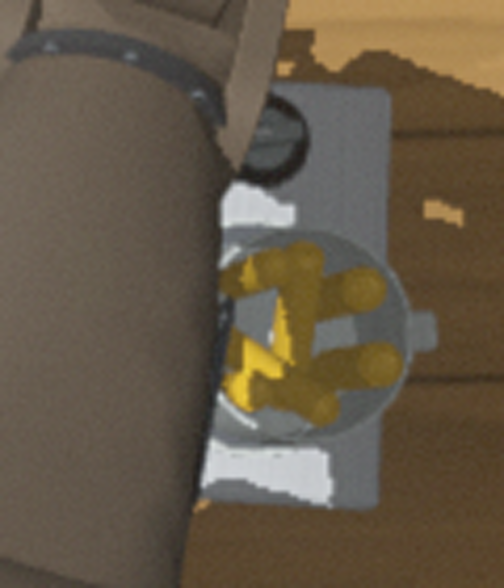

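View pics/w30.png

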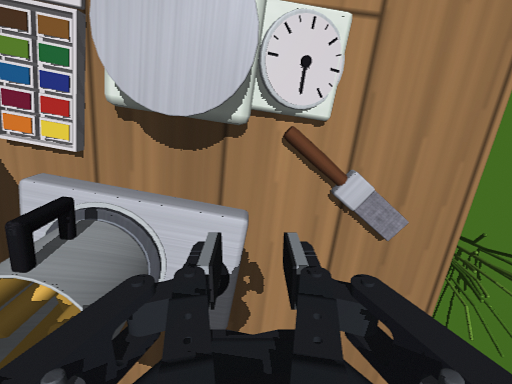

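```bash
python3 - <<'E'
import cv2,numpy as np
a=cv2.imread('pics/t30.png')[155:190,345:380];b=cv2.imread('pics/s30.png')[130:180,250:300]
f=lambda x:cv2.convertScaleAbs(cv2.resize(x,(380,380),interpolation=2),alpha=1.8)
cv2.imwrite('pics/c30.png',np.hstack([f(a),f(b)]))
E
```

```text
(no output)
```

View pics/c30.png

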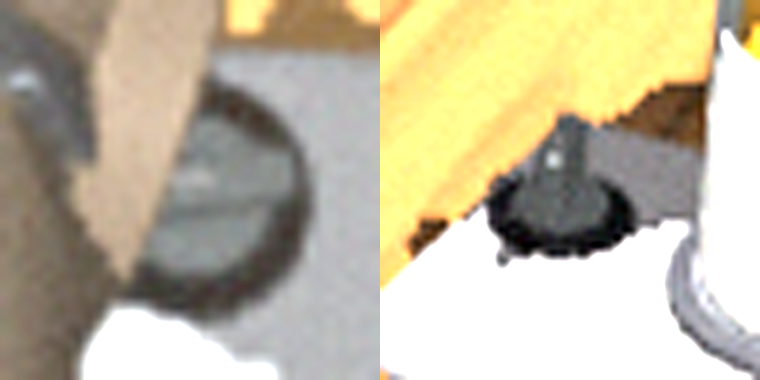

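```bash
python3 - <<'E'
from cell import manip
print(manip.hand_in(), manip.get_obs()['time_s'])
E
```

```text
the job is handed in; nothing more can be done
the job is handed in; nothing more can be done
```

I put six beeswax sticks into the pitcher and moved it to the middle of the hotplate. I then turned the knob clockwise to about its stop and handed the job in at about 39 s on the robot's clock.

- **Weight:** the dial read about 393 g with the hand off, and the reading was steady. Lifting the pitcher gave about 6 N, which fits 200 g of pot plus that wax. The other four sticks are still standing in the caddy.
- **Placing:** the top view puts the pitcher about 3–6 mm from the plate's centre, inside the 20 mm limit. It stands upright. The sticks leaned over while being carried, but all are inside the pitcher.
- **Knob:** I turned it only after letting go of the pitcher. The gripper turned it about 79° (1.38 rad), and the last pictures show the bar at roughly that angle. I could not read the joint value itself.
- **Other things:** the last pictures show the paintbox, jar, brush and look-alike sticks where they were, judged by eye only.
- **Disagreements:**
  - The grip point on the handle came out about 4–5 mm off my first estimate of the pitcher's position, so I used the closer wrist view.
  - Closing on the knob gave an unexpected 7 N upward push, probably the fingertips touching the knob's base. It did no visible harm.

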